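Latch the flour tub

ROBOT

A 6-joint arm with a two-finger parallel gripper is mounted at the origin on the work surface. World frame = base frame: x ahead of the robot, y to its left, z up, the work surface at z = 0. Lengths are in m, angles in rad, forces in N, time in s.
With the tool pointing down it reaches from about 0.375 to 0.975 m from the base axis. Payload 3.8 kg.
Tool frame: the origin (TCP) lies midway between the tips of the shut fingers; the grasp point (between the pads) lies 19 mm behind it; z points along the fingers, y is the direction in which the jaws open and shut (so a half turn about z gives the same grasp; the last joint's range is limited). The gripper opens to 85 mm and grips with 20 to 120 N. Pads are 22 mm wide; open, the fingers measure 114 mm over their backs; the gripper's body (76 mm by 85 mm) begins 54 mm behind the grasp point. The pads swing forward as they close: fully open they stand 13 mm farther back than shut.
Start: joints at [-1.188, 0.264, 1.604, -0, 1.274, -0.037], TCP at [0.275, -0.616, 0.231] pointing down, gripper open.
Joint ranges: [-2.63, 2.63], [-0.94, 2.18], [0.31, 2.57], [-1.31, 4.45], [0, 2.66], [-2.55, 2.55]. Speed limits (rad/s): [2.57, 2.57, 3.14, 3.14, 3.14, 3.14].

INTERFACE

Orientations are given as a rotation vector (axis times angle).
In Python, from workcell import bot gives the robot as it stands.
- The arm moves only by the tool drive_tool, never from a script. Its argument "steps" is a list of rows, each a list of 2 entries, a list of its own where there are three numbers: the shift along the tool's x, y, z in mm, then the turn about the tool's z in degrees. In form: [[[dx, dy, dz], twist], ...]. A call has 1 to 8 rows; each row shifts and turns the commanded pose from where the row before left it, along the tool's axes as they then stand; what a row does not reach is not made up. A row lasts 1/12 s, in which the tool goes at most 41.7 mm and 7.16 degrees, less where a joint would pass 70% of its speed; a pose out of reach is approached as far as the arm can. A call is refused whole if a number of a shift passes 41.7 or a number of a turn 7.16, either way. A call with a gripper value outside its range is refused whole. "jaw" is the opening, from 0 (shut) to 1 (fully open), set as the call begins (left out, the last holds). The fingers move at their own pace and stop on an object; "force" is the grip in N (left out, the last holds). Time passes only in rows, so rows that do not move let the fingers close. It gives the time, the measured TCP pose, the force and the opening at its end, in the units of the state.
- bot.read_state(): the state, without advancing time (a new reading comes with each control period).
- bot.read_camera(name): name is "scene" or "top" or "wrist"; returns the picture (420x560x3 uint8, red, green, blue); there is no depth.
- bot.camera_info(name): a dict with "fx", "fy", "cx", "cy" (pixels), "position" and "attitude" of the camera in the world. Camera axes: x right, y down, z forward; pixel columns grow to the right and rows downward; lengths in m; the calibration is good to about 2 mm. A picture is of the moment at which its call begins: read the wrist's pose just before it. camera_info takes no time and is no camera call; for the wrist camera it gives the pose at the moment of the call.
- bot.finish_job(): hands the job in, once; it reports no verdict.
The state is a dict: "time": time; "q": joint angles; "joint_vel": joint speeds; "joint_torque": joint torques, N m; "tool_pos": TCP position; "tcp_rot": TCP orientation; "wrist_force": force on the tool from outside, world axes, zero at the start; "torque": the same for the moment, N m; "width": opening from 0.0 (shut) to 1.0 (fully open).
Only numpy, scipy, OpenCV 4.12 (cv2) and the standard library are available. Lean on these libraries where they do the work, as an engineer would, in place of code of your own. Each camera call takes 0.05 s, during which the arm holds its last target.

TASK

The flour tub's lid is only resting on its rubber seal and its front latch is undone: hook the latch's wire loop over the keeper on the lid so that its bar drops into the keeper's groove, then press the lever down until it lies fully home and holds the lid tight. The keeper is an adjustable one, screwed in or out by an unknown amount, so find the groove by touch and do not push the held loop against the keeper with more than 12 N; the lever and the lid may be pressed with up to 30 N. Leave the measuring cups, spoon rest, whisk and dough hook where they are, and let go of the latch when it is done.

Things in the scene. Friction and masses are not known exactly. Their poses are not given: they have to be found in the camera images.
- tub: Heavy fixed flour tub of cream enamelled metal, 170 mm deep (x) by 240 mm wide (y), box 150 mm tall plus a 26 mm thick hinged lid (top 182 mm up while the lid rests on its black seal). Origin: centre of its underside; x points from front to rear, y along the width, z up. Its front (-x side, towards the robot) carries a steel toggle latch mid-width.
- pivot (a point): The pin on which the latch's lever turns, between two steel cheeks on the front of the tub: 24 mm in front of the front face, 112 mm above the underside, mid-width. The pin lies along the tub's y.
- bar (a point): Middle of the bar at the free end of the latch's wire loop: a U of 5 mm round steel wire, two parallel legs 46 mm over the outside (36 mm inside), bar centre 64 mm from the loop's pin on the lever. At the start the loop stands up from the latch, leaning 0.25 to 1.05 rad from upright, away from the tub. Stiff pins: it stays where it is left. Held by its legs it still gives 2 or 3 mm in the grip.
- loop: The same wire loop. Origin: its pin, on the lever's crank 15 mm from the pivot; its z runs along the legs to the bar, its y along the bar. Lever and loop swing freely but for about 2 N of pin friction.
- lever (a joint): Lever angle, rad: 0 fully home, straight down against its stop; grows as it swings out and up; 1.57 level, pointing from the tub to the robot; at most 2.5; starts at 1.6 to 2.1. Once hooked, it draws the lid from about 1.2 to 1.5 down, hardest between 1.0 and 0.5 (about 10 N at 45 mm from the pivot); under about 0.2 it is past dead centre, snaps home and stays. Unhooked it closes freely.
- handle: The lever's flat steel plate. Origin: the pivot. In its own axes (the tub's when home) the plate runs down -z from 6 to 62 mm from the pivot, 30 mm wide in y, 3 mm thick, its outer face 7.5 mm out (-x) from the pivot; its last 3 mm are bent outward into an 8 mm thumb lip.
- lid (a joint): Opening angle of the lid, rad, about its hinge on the tub's rear top edge. About 0.034 at the start: the lid rests on the springy rubber seal, front edge 6 mm up. 0 is metal to metal. Drawn tight by the latch it settles between 0.005 and 0.017.
- cover: The lid with the keeper fixed to it. Origin: on the hinge line, 150 mm above the tub's underside at its rear, mid-width; x to the rear, z up; the lid reaches 170 mm in -x and 26 mm up. A bar lying in the keeper's groove has its centre at z = 10 mm here, that is 54.6 mm above the pivot while the lid rests on its seal.
- lid_front (a point): Middle of the lid's lower front edge. Before it, on two studs, stands the keeper: a steel channel 26 mm wide (y) with a level groove along y, 7 mm wide, 5 mm deep, open on top, between an outer lip 5 mm thick and a back ridge 8.5 mm thick of equal height; 6 mm of steel below. Groove middle: 14 to 34 mm in front of the tub's face (24 mm = straight above the pivot), adjusted differently each time.
- cups: Bystander: three nested green plastic measuring cups, 84 mm across and 56 mm tall, with handles; origin under the middle of the cups.
- spoon_rest: Bystander: blue ceramic spoon rest lying flat, round dish 92 mm across and 17 mm tall with a 95 mm trough handle towards its -x; origin under the middle of the dish.
- whisk: Bystander: stainless balloon whisk lying along its x, 300 mm long, 68 mm thick; origin on the counter under its neck.
- dough_hook: Bystander: coiled steel dough hook standing on its coil, about 70 mm across and 130 mm tall; origin under its middle.

How it is judged:
By the outcome, as a careful person would: the job done as asked, in the order asked, and still so for the second after the job is handed in, with the robot touching nothing.
It also fails if it takes over 69 s, if anything falls off the work surface, if the arm or the gripper's body presses on something with over 40 N, if the wrist force passes 120 N, or if a joint passes its speed limit or range.

## Working session

There is one attempt and no reset: what is moved stays moved. The work goes in short steps, Python scripts to look and compute and a tool call to move; the robot and the scene stay as the last step left them, time stands still between calls to the robot, and variables do not carry over. Pictures are saved under pics/ and viewed, and the job is handed in when it is done.

Besides the shell and the picture viewer there is one more tool, called after ">>>" by a JSON object that holds its "fn" and its "kwargs". drive_tool: Moves the arm, as the interface text tells. Its arguments: {"type":"object","properties":{"steps":{"type":"array","items":{"type":"array"}},"jaw":{"type":"number"},"force":{"type":"number"}},"required":["steps"]}

```bash
mkdir -p pics; ls; python3 - <<'E'
from workcell import bot
import cv2,numpy as np
for n in ["scene","top","wrist"]:
    im=bot.read_camera(n); cv2.imwrite(f"pics/{n}0.png",im[:,:,::-1])
    print(n,bot.camera_info(n))
print(bot.read_state())
E
```

```text
pics
scene {'fx': 407.2780588485904, 'fy': 407.2780588485904, 'cx': 283.9195442344315, 'cy': 210.35780861420253, 'position': array([1.10584035, 0.83407752, 0.82743454]), 'attitude': array([-0.72775476, -2.4916014 ,  1.24608573])}
top {'fx': 484.2281323462299, 'fy': 484.2281323462299, 'cx': 286.7584219495745, 'cy': 214.01475555266177, 'position': array([0.52932204, 0.03108487, 1.28991523]), 'attitude': array([-2.15690251,  2.20391163, -0.07228244])}
wrist {'fx': 349.53373648428015, 'fy': 349.53373648428015, 'cx': 289.1236787119993, 'cy': 208.03221524129128, 'position': array([ 0.336619  , -0.58826716,  0.37256736]), 'attitude': array([ 2.43928711, -1.58205066, -0.21978774])}
{'time': 0.15, 'q': array([-1.18789261e+00,  2.64542606e-01,  1.60507705e+00, -3.88344612e-05,
        1.27370129e+00, -3.69031113e-02]), 'joint_vel': array([ 0.00046087, -0.00162085, -0.00577766,  0.00092676, -0.00031291,
       -0.00065661]), 'joint_torque': array([ 6.37233370e-05, -5.15904164e+01, -3.67960453e+01, -7.85937254e-05,
        8.03394068e-03,  1.27135490e-05]), 'tool_pos': array([ 0.27488917, -0.61586209,  0.23026426]), 'tcp_rot': array([-3.07097533e+00, -6.54263409e-01,  5.24479548e-04]), 'wrist_force': array([ 0.00808456, -0.7918142 , -0.78780721]), 'torque': array([-0.0348719 ,  0.06370074,  0.03604666]), 'width': 1.0008414066101843}
```

View pics/scene0.png

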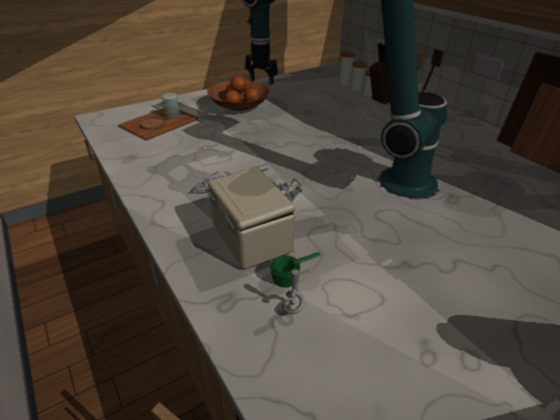

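View pics/top0.png

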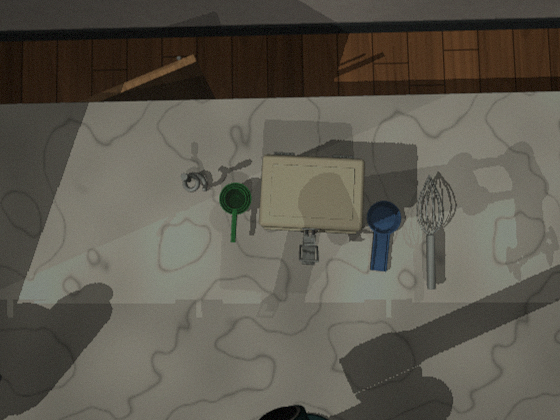

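View pics/wrist0.png

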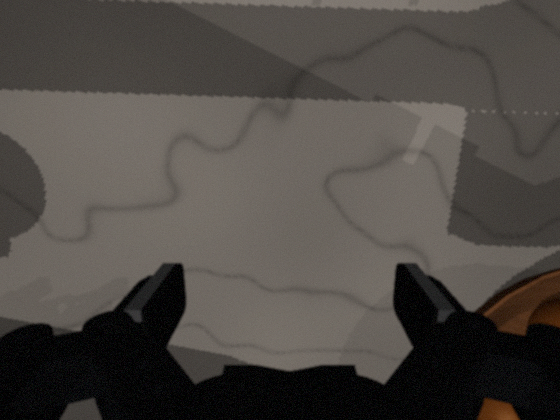

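The top view shows the tub at about (312,193). The latch is at about (308,245), the cups at (235,197), the spoon rest at (383,218), the whisk on the right and the dough hook on the left. I'll enlarge it.

```bash
python3 - <<'E'
import cv2
im=cv2.imread("pics/top0.png")
cv2.imwrite("pics/topc.png",cv2.resize(im[145:275,230:400],None,fx=4.6,fy=4.6,interpolation=cv2.INTER_CUBIC))
im=cv2.imread("pics/top0.png")[222:272,278:338]
im=cv2.convertScaleAbs(im,alpha=1.7)
cv2.imwrite("pics/topd.png",cv2.resize(im,None,fx=12,fy=12,interpolation=cv2.INTER_CUBIC))
E
```

```text
(no output)
```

View pics/topc.png

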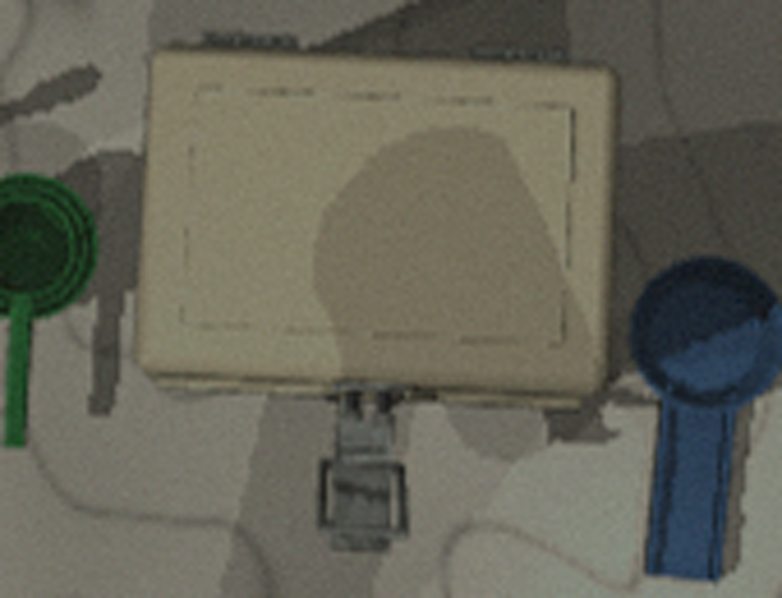

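View pics/topd.png

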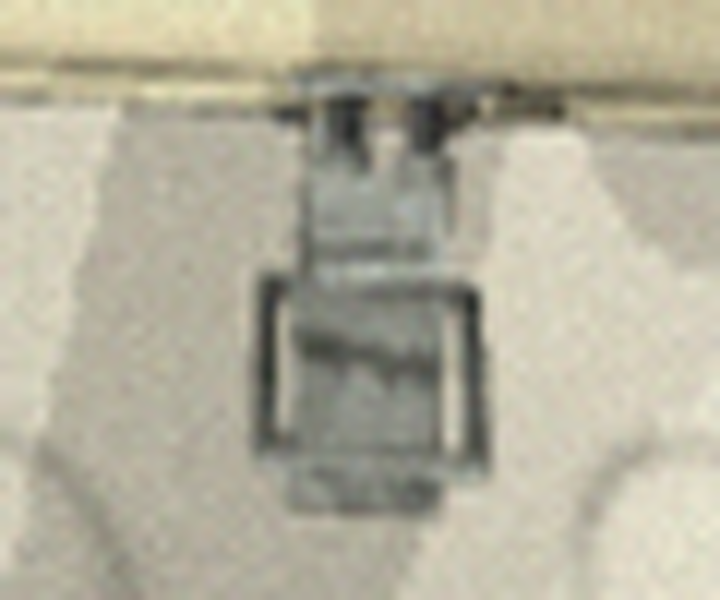

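```bash
cat > h.py <<'E'
import numpy as np, cv2
from scipy.spatial.transform import Rotation as R
def ray(ci,u,v):
    d=np.array([(u-ci['cx'])/ci['fx'],(v-ci['cy'])/ci['fy'],1.0]); return R.from_rotvec(ci['attitude']).apply(d)
def onz(ci,u,v,z):
    d=ray(ci,u,v); p=np.asarray(ci['position']); return p+d*(z-p[2])/d[2]
def proj(ci,p):
    q=R.from_rotvec(ci['attitude']).inv().apply(np.asarray(p)-ci['position'])
    return np.array([ci['fx']*q[0]/q[2]+ci['cx'],ci['fy']*q[1]/q[2]+ci['cy']])
E
python3 - <<'E'
from workcell import bot
from h import *
ci=bot.camera_info("top")
C=[(152,48),(617,68),(608,395),(136,370)]
P=[onz(ci,230+u/4.6,145+v/4.6,z) for (u,v),z in zip(C,[.176,.176,.182,.182])]
for p in P: print(p.round(4))
a=[np.arctan2(*(P[i]-P[j])[[1,0]])for i,j in[(0,1),(3,2),(0,3),(1,2)]]
print(np.degrees(a), [np.linalg.norm(P[i]-P[j]) for i,j in[(0,1),(3,2),(0,3),(1,2)]], np.mean(P,0))
# latch
for u,v in [(278+375/12,222+450/12),(278+375/12,222+285/12),(278+370/12,222+110/12)]:
    print([onz(ci,u,v,z).round(4) for z in (.112,.16)])
s=bot.read_state(); print(R.from_rotvec(s['tcp_rot']).as_matrix().round(3)); 
c=bot.camera_info("wrist"); M=R.from_rotvec(s['tcp_rot']); print(M.inv().apply(c['position']-s['tool_pos']), (M.inv()*R.from_rotvec(c['attitude'])).as_matrix().round(3))
E
```

```text
[0.7493 0.0905 0.176 ]
[ 0.7337 -0.1442  0.176 ]
[ 0.5685 -0.1333  0.182 ]
[0.5861 0.101  0.182 ]
[86.20203287 85.72613692 -3.68684402 -3.74875366] [np.float64(0.235182803564813), np.float64(0.23501582922040748), np.float64(0.1636946546327036), np.float64(0.16564511950430724)] [ 0.65940364 -0.02149039  0.179     ]
[array([ 0.5045, -0.0135,  0.112 ]), array([ 0.5055, -0.0117,  0.16  ])]
[array([ 0.5377, -0.0143,  0.112 ]), array([ 0.5373, -0.0125,  0.16  ])]
[array([ 0.5731, -0.0142,  0.112 ]), array([ 0.5713, -0.0123,  0.16  ])]
[[ 0.913  0.408 -0.001]
 [ 0.408 -0.913  0.002]
 [ 0.    -0.002 -1.   ]]
[ 0.06762075 -0.0002839  -0.14230102] [[-0.    -0.963 -0.268]
 [ 1.     0.    -0.001]
 [ 0.001 -0.268  0.963]]
```

>>> {"fn": "drive_tool", "kwargs": {"steps": [[[26.5,-29.5,-4.4],0],[[26.5,-29.5,-4.4],0],[[26.5,-29.5,-4.4],0],[[26.5,-29.5,-4.4],0],[[26.5,-29.5,-4.4],0],[[26.5,-29.5,-4.4],0],[[26.5,-29.5,-4.4],0],[[26.5,-29.5,-4.4],0]], "jaw": 1, "force": 20}}

```text
time: 0.82
tool_pos: [0.3724, -0.3125, 0.2664]
tcp_rot: [-3.073, -0.654, 0.0]
wrist_force: [1.0, -0.8, 0.5]
width: 1.003
```

>>> {"fn": "drive_tool", "kwargs": {"steps": [[[26.5,-29.5,-4.4],0],[[26.5,-29.5,-4.4],0],[[26.5,-29.5,-4.4],0],[[26.5,-29.5,-4.4],0],[[26.5,-29.5,-4.4],0],[[26.5,-29.5,-4.4],0],[[26.5,-29.5,-4.4],0],[[0,0,0],-7]]}}

```text
time: 1.48
tool_pos: [0.4594, -0.044, 0.2982]
tcp_rot: [-3.022, -0.847, -0.005]
wrist_force: [-0.3, -0.5, 0.4]
width: 0.999
```

>>> {"fn": "drive_tool", "kwargs": {"steps": [[[0,0,0],-7],[[0,0,0],-7],[[0,0,0],-7],[[0,0,0],-7],[[0,0,0],-7],[[0,0,0],-7],[[0,0,0],-7],[[0,0,0],-7]]}}

```text
time: 2.15
tool_pos: [0.4575, -0.0502, 0.2969]
tcp_rot: [-2.271, -2.17, 0.001]
wrist_force: [0.3, -0.4, -0.8]
width: 1.002
```

>>> {"fn": "drive_tool", "kwargs": {"steps": [[[0,0,0],-7],[[0,0,0],-7],[[0,0,0],-7],[[0,0,0],-7],[[0,0,0],-7],[[0,0,0],-7],[[0,0,0],-7],[[0,0,0],-7]]}}

```text
time: 2.82
tool_pos: [0.4574, -0.0503, 0.2969]
tcp_rot: [-0.986, -2.982, 0.0]
wrist_force: [-0.1, -0.3, -0.4]
width: 0.996
```

>>> {"fn": "drive_tool", "kwargs": {"steps": [[[0,0,0],-6.5],[[0,0,0],-6.5],[[0,0,0],-6.5],[[0,0,0],-6.5],[[0,0,0],-6.5],[[0,36,0],0],[[0,0,0],0]]}}

```text
time: 3.4
tool_pos: [0.4604, -0.0111, 0.297]
tcp_rot: [-0.12, -3.139, -0.005]
wrist_force: [-0.0, 1.0, 0.1]
width: 1.002
```

```bash
python3 - <<'E'
from workcell import bot
import cv2,json
from h import *
ci=bot.camera_info("wrist"); im=bot.read_camera("wrist")
cv2.imwrite("pics/w1.png",im[:,:,::-1])
json.dump({k:np.asarray(v).tolist() for k,v in ci.items()},open("w1.json","w"))
print(ci['position'], bot.read_state()['tool_pos'])
cv2.imwrite("pics/w1c.png",cv2.resize(cv2.convertScaleAbs(im[:,:,::-1][40:240,180:400],alpha=1.6),None,fx=3.4,fy=3,interpolation=cv2.INTER_CUBIC))
E
```

```text
[ 0.39217159 -0.0062497   0.43937685] [ 0.46032907 -0.0127161   0.297003  ]
```

View pics/w1.png

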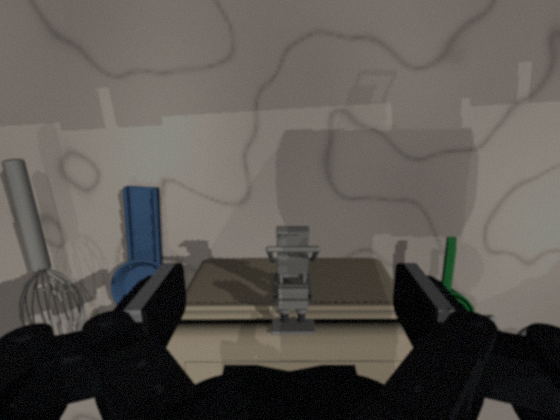

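```bash
python3 - <<'E'
import cv2
im=cv2.imread("pics/w1.png")[215:345,250:340]
cv2.imwrite("pics/w1d.png",cv2.resize(cv2.convertScaleAbs(im,alpha=1.8),None,fx=6,fy=4.6,interpolation=cv2.INTER_CUBIC))
E
```

```text
(no output)
```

View pics/w1d.png

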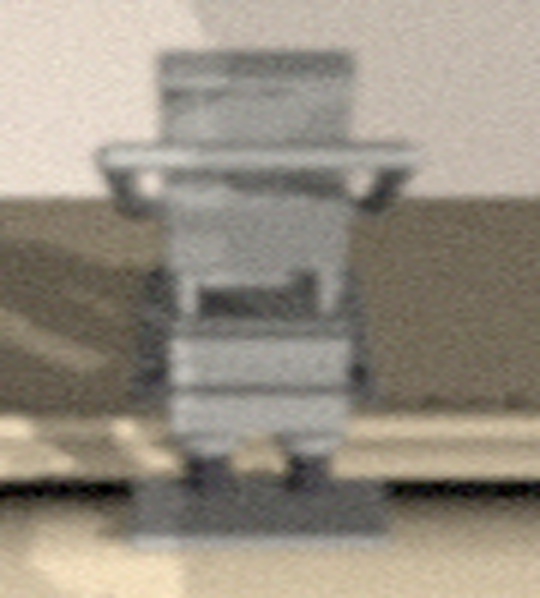

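```bash
python3 - <<'E'
from workcell import bot
from h import *
import json
w={k:np.array(v) if isinstance(v,list) else v for k,v in json.load(open("w1.json")).items()}
t=bot.camera_info("top")
yaw=np.radians(-3.9); X=np.array([np.cos(yaw),np.sin(yaw),0]);Y=np.array([-X[1],X[0],0])
wp=lambda a,b:(250+a/6,215+b/4.6)
def tri(u1,u2):
    a,b=ray(w,*u1),ray(t,*u2); A=np.stack([a,-b],1); s=np.linalg.lstsq(A,t['position']-w['position'],rcond=None)[0]
    p,q=w['position']+a*s[0],t['position']+b*s[1]; return (p+q)/2,p-q
bm=wp(258,158)
print("bar tri",tri(bm,(278+375/12,222+458/12)))
a,b=ray(w,*wp(97,158)),ray(w,*wp(420,158)); 
k=.046/np.linalg.norm(a-b); print("bar by width",w['position']+ray(w,*bm)*k)
print("lever tip tri",tri(wp(255,60),(278+368/12,222+505/12)))
for r in (330,345,367,383,390,400,440): print(r,onz(w,*wp(258,r),.1695).round(4))
for z in (.154,.182): print('frontlid',[onz(w,u,v,z).round(4) for u,v in ((200,320),(390,320),(200,346),(390,346))])
E
```

```text
bar tri (array([ 0.50405778, -0.01083899,  0.16643533]), array([-5.81895267e-05,  1.09386018e-03, -4.00447583e-05]))
bar by width [ 0.5062092  -0.01037086  0.16109426]
lever tip tri (array([ 0.49427175, -0.01020007,  0.13997731]), array([-7.87915839e-05,  1.16294761e-03, -3.99418818e-05]))
330 [ 0.537  -0.0128  0.1695]
345 [ 0.5401 -0.013   0.1695]
367 [ 0.5446 -0.0133  0.1695]
383 [ 0.548  -0.0136  0.1695]
390 [ 0.5494 -0.0137  0.1695]
400 [ 0.5515 -0.0138  0.1695]
440 [ 0.56   -0.0145  0.1695]
frontlid [array([ 0.5726, -0.1018,  0.154 ]), array([0.5866, 0.0744, 0.154 ]), array([ 0.6005, -0.1059,  0.154 ]), array([0.615 , 0.0745, 0.154 ])]
frontlid [array([ 0.5549, -0.0924,  0.182 ]), array([0.5676, 0.0665, 0.182 ]), array([ 0.5801, -0.0961,  0.182 ]), array([0.5931, 0.0665, 0.182 ])]
```

The picture shows the bar at about (293,249), the lever lip at (292,227) and the keeper's groove near (293,299). The lid seal is at row 318. The bar triangulates to (0.504, −0.011, 0.166). That puts the lever near 1.77 rad and the groove at x ≈ 0.549. Next I'll grip the legs just below the bar.

>>> {"fn": "drive_tool", "kwargs": {"steps": [[[-22.3,2.5,0],0],[[-22.3,2.5,0],0],[[0,0,30],0],[[0,0,30],0],[[0,0,30],0],[[0,0,30],0],[[0,0,20],0],[[0,0,0],0]]}}

```text
time: 4.12
tool_pos: [0.5009, -0.0132, 0.1517]
tcp_rot: [-0.122, -3.129, 0.0]
wrist_force: [-1.5, 0.3, -0.5]
width: 0.999
```

```bash
cat > look.py <<'E'
import sys,json,cv2
from workcell import bot
from h import *
def look(n,name,box=None,f=3,al=1.7):
    ci=bot.camera_info(n); im=bot.read_camera(n)[:,:,::-1]
    cv2.imwrite(f"pics/{name}_full.png",im)
    json.dump({k:np.asarray(v).tolist() for k,v in ci.items()},open(f"{name}.json","w"))
    if box:
        x0,x1,y0,y1=box; im=cv2.resize(cv2.convertScaleAbs(im[y0:y1,x0:x1],alpha=al),None,fx=f,fy=f,interpolation=cv2.INTER_CUBIC)
    cv2.imwrite(f"pics/{name}.png",im)
    s=bot.read_state(); print(s['time'],s['tool_pos'].round(4),s['wrist_force'].round(2),s['width'],np.degrees(2*np.arctan2(-s['tcp_rot'][1],-s['tcp_rot'][0])))
def load(name): return {k:np.array(v) if isinstance(v,list) else v for k,v in json.load(open(name+".json")).items()}
if __name__=="__main__":
    a=sys.argv; look(a[1],a[2],tuple(map(int,a[3].split(','))) if len(a)>3 else None, float(a[4]) if len(a)>4 else 3)
E
python3 look.py wrist w2 130,450,200,420 2.5
```

```text
4.1667 [ 0.5028 -0.0132  0.1545] [-0.35 -0.24  0.23] 1.0019530445353657 175.53092826499633
```

View pics/w2.png

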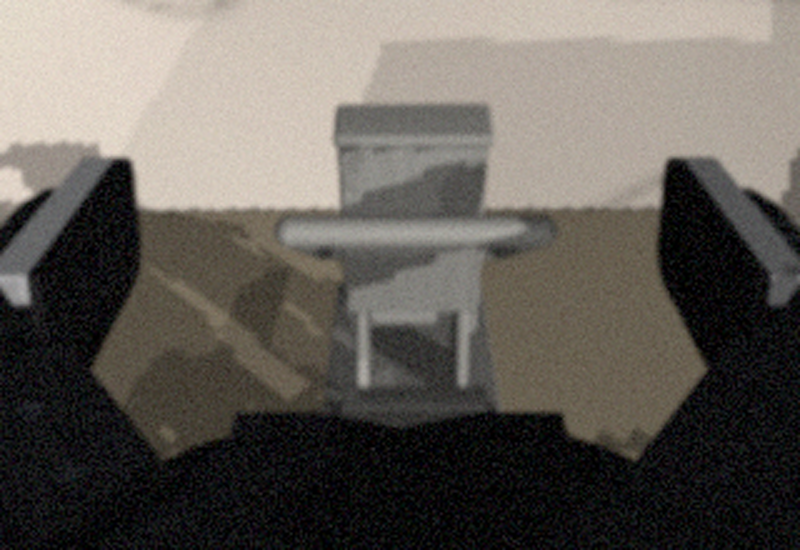

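```bash
python3 - <<'E'
from look import *
w1,w2=load("w1"),load("w2"); t=bot.camera_info("top")
obs=[(w1,(293,249.3)),(w2,(130+415/2.5,200+234/2.5)),(t,(309.25,260.1))]
A=[];b=[]
for c,uv in obs:
    d=ray(c,*uv); d/=np.linalg.norm(d); P=np.eye(3)-np.outer(d,d); A.append(P); b.append(P@c['position'])
p=np.linalg.lstsq(np.vstack(A),np.hstack(b),rcond=None)[0]; print(p)
for c,uv in obs: print(proj(c,p)-uv)
p2=np.linalg.lstsq(np.vstack(A[:2]),np.hstack(b[:2]),rcond=None)[0]; print(p2)
w=load("w2"); a=ray(w,130+277/2.5,200+234/2.5);bb=ray(w,130+554/2.5,200+234/2.5)
print(w['position']+ray(w,*obs[1][1])*.046/np.linalg.norm(a-bb))
E
```

```text
[ 0.50416195 -0.01068806  0.16667869]
[-0.45502858  0.35014292]
[-0.74715666 -0.39664853]
[-0.29934272  0.04252473]
[ 0.50242905 -0.01028006  0.17021101]
[ 0.50598644 -0.01045886  0.16371807]
```

>>> {"fn": "drive_tool", "kwargs": {"steps": [[[-2,2.5,8.5],0],[[0,0,8.5],0],[[0,0,0],0]]}}

```text
time: 4.42
tool_pos: [0.5078, -0.0106, 0.1401]
tcp_rot: [0.122, 3.139, -0.0]
wrist_force: [-0.2, 0.5, -0.2]
width: 1.0
```

>>> {"fn": "drive_tool", "kwargs": {"steps": [[[0,0,0],0],[[0,0,0],0],[[0,0,0],0],[[0,0,0],0],[[0,0,0],0],[[0,0,0],0]], "jaw": 0.3, "force": 25}}

```text
time: 4.92
tool_pos: [0.5079, -0.0107, 0.1408]
tcp_rot: [0.122, 3.138, -0.001]
wrist_force: [0.3, -0.4, 2.3]
width: 0.527
```

```bash
python3 look.py wrist w3 130,450,200,420 2.5
```

```text
4.9667 [ 0.5079 -0.0107  0.1408] [-0.15 -2.16  2.52] 0.5231243341655081 -184.4416645154435
```

View pics/w3.png

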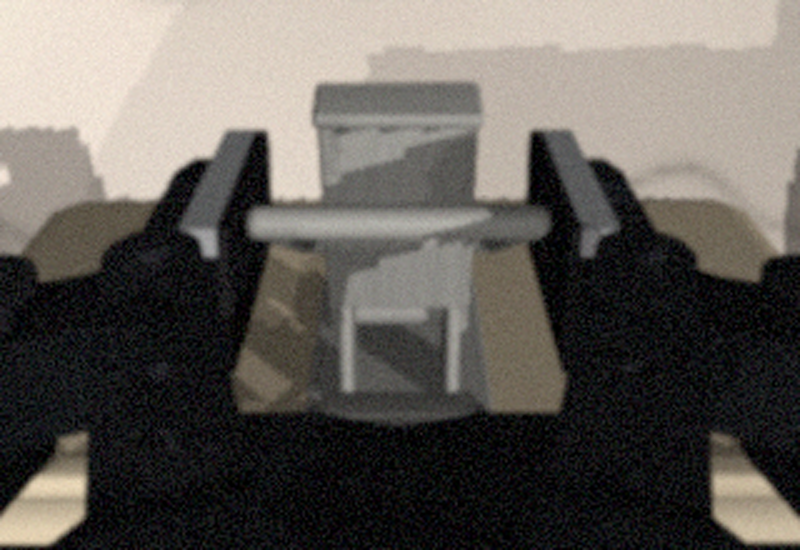

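The jaws hold both legs (width 0.52, about 45 mm), with the bar at (292,289) between the pads. Now I'll swing the loop up along its arc and read the force.

>>> {"fn": "drive_tool", "kwargs": {"steps": [[[-3,0,-3],0],[[-3,0,-2.5],0],[[-4,0,-2],0],[[-5,0,-2],0],[[0,0,0],0],[[0,0,0],0]]}}

```text
time: 5.47
tool_pos: [0.5229, -0.0119, 0.1498]
tcp_rot: [-0.122, -3.139, 0.0]
wrist_force: [-2.1, -2.0, -1.7]
width: 0.528
```

```bash
python3 look.py wrist w4 130,450,200,420 2.5
```

```text
5.5167 [ 0.5228 -0.0118  0.1498] [-2.41 -0.93 -1.24] 0.5217488067900199 -184.44959088994642
```

View pics/w4.png

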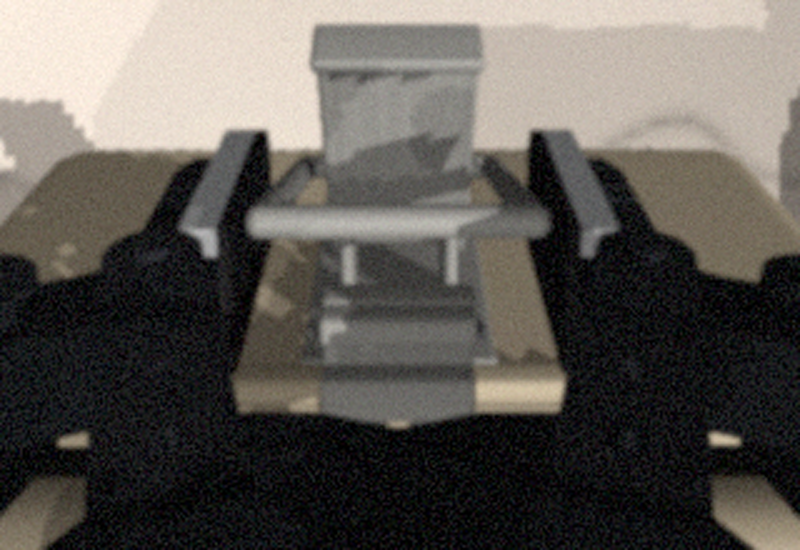

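```bash
python3 - <<'E'
from look import *
w=load("w4")
for r in (222,290,300,320,345,365,415): print(r,[onz(w,130+398/2.5,200+r/2.5,z)[0].round(4) for z in (.158,.164,.169,.1755)])
import cv2
im=cv2.imread("pics/w4_full.png")[300:372,240:345]
cv2.imwrite("pics/w4z.png",cv2.resize(cv2.convertScaleAbs(im,alpha=2.5),None,fx=7,fy=7,interpolation=cv2.INTER_CUBIC))
E
```

```text
222 [np.float64(0.5274), np.float64(0.5242), np.float64(0.5214), np.float64(0.5179)]
290 [np.float64(0.5405), np.float64(0.5367), np.float64(0.5335), np.float64(0.5293)]
300 [np.float64(0.5425), np.float64(0.5386), np.float64(0.5353), np.float64(0.531)]
320 [np.float64(0.5465), np.float64(0.5424), np.float64(0.539), np.float64(0.5345)]
345 [np.float64(0.5516), np.float64(0.5473), np.float64(0.5436), np.float64(0.5389)]
365 [np.float64(0.5557), np.float64(0.5512), np.float64(0.5474), np.float64(0.5425)]
415 [np.float64(0.5663), np.float64(0.5613), np.float64(0.5572), np.float64(0.5518)]
```

View pics/w4z.png

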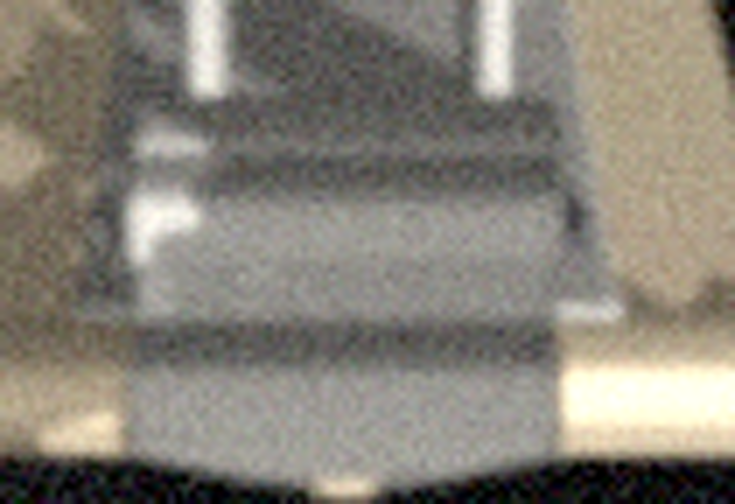

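Fitting the keeper's edges in this view puts the groove middle at x ≈ 0.551. The lip's rear edge is at row 346.5 and the ridge foot at row 352. The bar is at x ≈ 0.518, z ≈ 0.1755, above the lip. I'll carry it over slowly.

>>> {"fn": "drive_tool", "kwargs": {"steps": [[[-4,0,-1],0],[[-4,0,0],0],[[-4,0,0],0],[[-4,0,0],0],[[0,0,0],0]]}}

```text
time: 5.93
tool_pos: [0.5397, -0.0131, 0.1515]
tcp_rot: [0.122, 3.137, -0.0]
wrist_force: [-2.1, -0.9, 1.2]
width: 0.527
```

>>> {"fn": "drive_tool", "kwargs": {"steps": [[[-4,0,0],0],[[-4,0,0],0],[[-4,0,0],0],[[-4,0,0],0],[[0,0,0],0],[[0,0,0],0]]}}

```text
time: 6.43
tool_pos: [0.5545, -0.0142, 0.1502]
tcp_rot: [-0.122, -3.139, 0.0]
wrist_force: [-3.4, -2.6, -2.4]
width: 0.525
```

```bash
python3 look.py wrist w5 130,450,200,420 2.5; python3 look.py top t5 278,338,222,272 12
```

```text
6.4833 [ 0.5544 -0.0142  0.1503] [-2.92 -2.15 -3.31] 0.5259089141474056 175.54899516606372
6.5333 [ 0.5544 -0.0142  0.1503] [-3.26 -2.47 -2.81] 0.5293397938133472 175.55197256985494
```

View pics/w5.png

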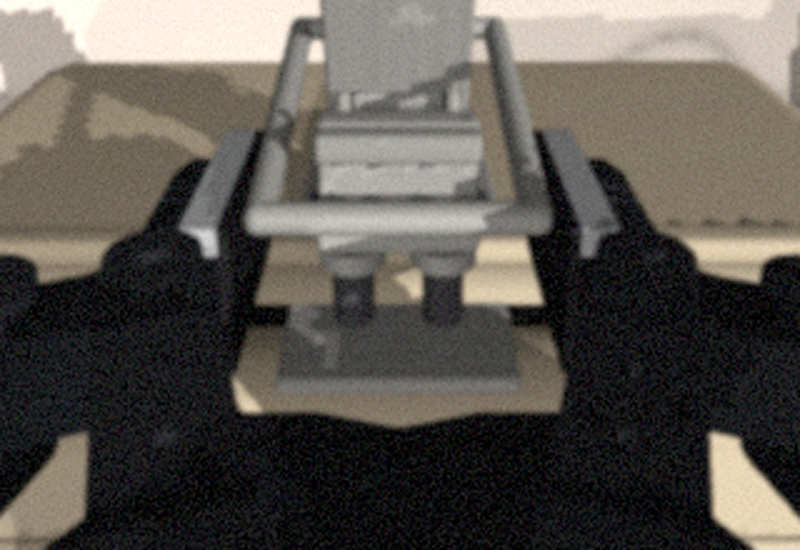

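```bash
python3 - <<'E'
from look import *
w=load("w5")
for r in (118,130,160,165,195,218,235,250): print(r,[onz(w,130+398/2.5,200+r/2.5,z)[0].round(4) for z in (.158,.164,.169,.176)])
for g in (.541,.545,.549,.553):
    print(g,[round((proj(w,[g+a,-.0135,z])[1]-200)*2.5) for a,z in ((-8.5e-3,.158),(-8.5e-3,.169),(-3.5e-3,.169),(3.5e-3,.164),(3.5e-3,.169),(12e-3,.169))])
im=cv2.imread("pics/w5_full.png")[238:310,240:345]
cv2.imwrite("pics/w5z.png",cv2.resize(cv2.convertScaleAbs(im,alpha=1.8),None,fx=7,fy=7,interpolation=cv2.INTER_CUBIC))
E
```

```text
118 [np.float64(0.5404), np.float64(0.538), np.float64(0.536), np.float64(0.5332)]
130 [np.float64(0.5425), np.float64(0.54), np.float64(0.5379), np.float64(0.535)]
160 [np.float64(0.5479), np.float64(0.5452), np.float64(0.5429), np.float64(0.5397)]
165 [np.float64(0.5488), np.float64(0.546), np.float64(0.5437), np.float64(0.5405)]
195 [np.float64(0.5543), np.float64(0.5513), np.float64(0.5488), np.float64(0.5452)]
218 [np.float64(0.5586), np.float64(0.5554), np.float64(0.5527), np.float64(0.549)]
235 [np.float64(0.5618), np.float64(0.5585), np.float64(0.5557), np.float64(0.5517)]
250 [np.float64(0.5647), np.float64(0.5612), np.float64(0.5583), np.float64(0.5542)]
0.541 [73, 97, 128, 156, 170, 219]
0.545 [96, 122, 152, 179, 193, 242]
0.549 [119, 146, 176, 202, 217, 265]
0.553 [141, 170, 199, 224, 239, 287]
```

View pics/w5z.png

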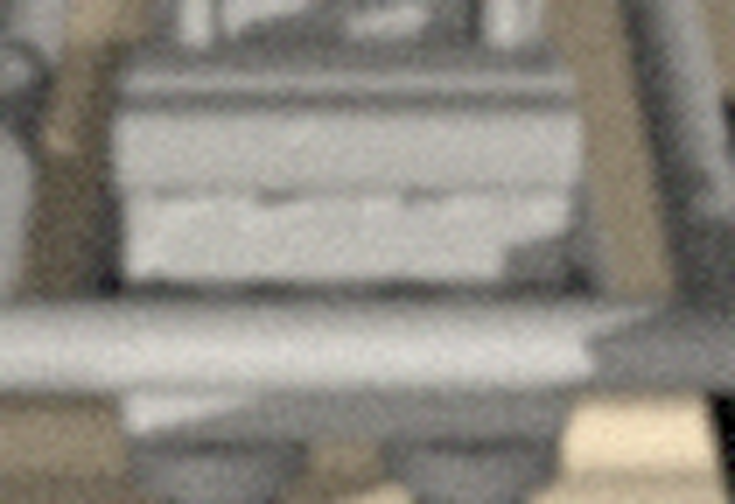

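The bar now sits over the keeper at row 287, between the groove and the back ridge. The groove looks to be about 2.5 mm in front of it. Next I'll lower it by touch.

>>> {"fn": "drive_tool", "kwargs": {"steps": [[[0,0,1],0],[[0,0,1],0],[[0,0,0],0],[[0,0,0],0]]}}

```text
time: 6.87
tool_pos: [0.5547, -0.0142, 0.1493]
tcp_rot: [0.122, 3.138, -0.0]
wrist_force: [-3.4, -3.2, 1.9]
width: 0.524
```

>>> {"fn": "drive_tool", "kwargs": {"steps": [[[0,0,1],0],[[0,0,0],0],[[0,0,0],0]]}}

```text
time: 7.12
tool_pos: [0.5546, -0.0142, 0.1478]
tcp_rot: [0.122, 3.139, -0.0]
wrist_force: [-3.5, -2.2, 1.7]
width: 0.526
```

>>> {"fn": "drive_tool", "kwargs": {"steps": [[[0,0,1],0],[[0,0,0],0],[[0,0,0],0]]}}

```text
time: 7.37
tool_pos: [0.5545, -0.0142, 0.1466]
tcp_rot: [0.122, 3.139, -0.0]
wrist_force: [-2.8, -2.2, 0.7]
width: 0.527
```

>>> {"fn": "drive_tool", "kwargs": {"steps": [[[0,0,1],0],[[0,0,0],0],[[0,0,0],0]]}}

```text
time: 7.62
tool_pos: [0.5545, -0.0142, 0.1456]
tcp_rot: [0.122, 3.139, -0.0]
wrist_force: [-2.4, -2.4, 0.0]
width: 0.528
```

>>> {"fn": "drive_tool", "kwargs": {"steps": [[[0,0,1],0],[[0,0,0],0],[[0,0,0],0]]}}

```text
time: 7.87
tool_pos: [0.5546, -0.0143, 0.1447]
tcp_rot: [0.122, 3.139, -0.0]
wrist_force: [-1.8, -3.6, 0.4]
width: 0.524
```

```bash
python3 look.py wrist w6 230,350,230,320 6.5
```

```text
7.9167 [ 0.5546 -0.0142  0.1447] [-1.53 -1.89 -0.42] 0.5231408198489425 -184.4465234768125
```

View pics/w6.png

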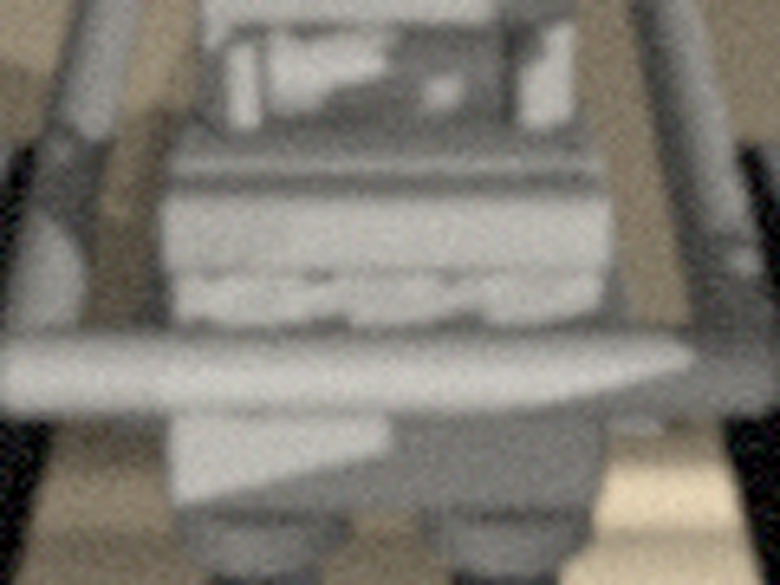

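```bash
python3 - <<'E'
from look import *
w=load("w6")
X=lambda r,z: onz(w,288,230+r/6.5,z)[0]*1000
print('lip',X(190,.169),X(275,.169),'ridge back',X(505,.169))
for z in (.1667,.169,.1705,.1725): print(z,X(375,z), [ (X(190,.169)+8.5+X(275,.169)+3.5+X(505,.169)-12)/3])
E
```

```text
lip 538.3997656076568 543.6130369350916 ridge back 558.3122136662887
0.1667 551.1357371318404 [np.float64(546.7750054030124)]
0.169 549.8950573301263 [np.float64(546.7750054030124)]
0.1705 549.0859183290085 [np.float64(546.7750054030124)]
0.1725 548.007066327518 [np.float64(546.7750054030124)]
```

>>> {"fn": "drive_tool", "kwargs": {"steps": [[[0,0,1],0],[[0,0,0],0],[[0,0,0],0]]}}

```text
time: 8.17
tool_pos: [0.5546, -0.0142, 0.1438]
tcp_rot: [0.122, 3.139, -0.0]
wrist_force: [-1.6, -3.0, 0.3]
width: 0.53
```

>>> {"fn": "drive_tool", "kwargs": {"steps": [[[0,0,1],0],[[0,0,0],0],[[0,0,0],0]]}}

```text
time: 8.42
tool_pos: [0.5546, -0.0142, 0.143]
tcp_rot: [0.122, 3.139, -0.0]
wrist_force: [-1.6, -3.1, 2.5]
width: 0.524
```

>>> {"fn": "drive_tool", "kwargs": {"steps": [[[0,0,1],0],[[0,0,0],0],[[0,0,0],0]]}}

```text
time: 8.67
tool_pos: [0.5546, -0.0142, 0.1419]
tcp_rot: [0.122, 3.139, -0.0]
wrist_force: [-3.1, -2.3, 3.9]
width: 0.526
```

```bash
python3 look.py wrist w7 230,350,230,320 6.5
```

```text
8.7167 [ 0.5546 -0.0142  0.142 ] [-2.1  -3.54  3.36] 0.5275115806047359 -184.44760855751196
```

View pics/w7.png

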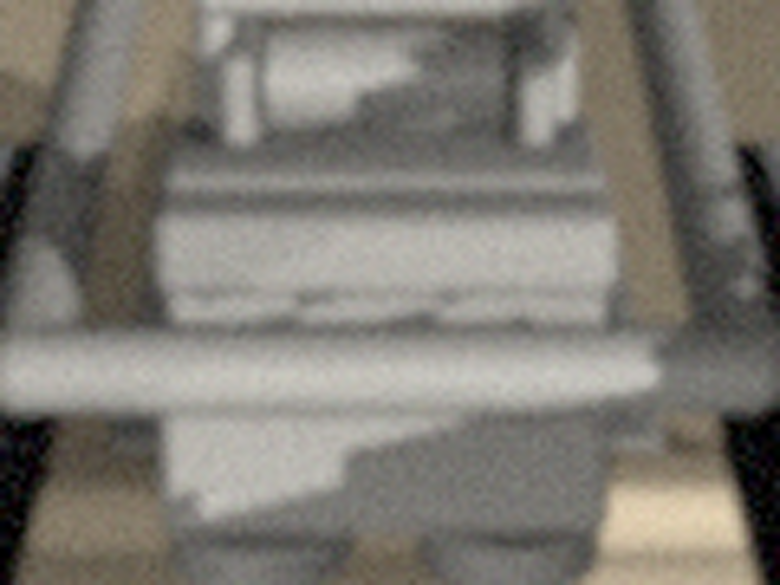

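>>> {"fn": "drive_tool", "kwargs": {"steps": [[[1,0,0],0],[[0,0,0],0],[[0,0,0],0]]}}

```text
time: 8.97
tool_pos: [0.5543, -0.0142, 0.142]
tcp_rot: [0.122, 3.137, -0.0]
wrist_force: [1.1, -2.9, 1.2]
width: 0.525
```

>>> {"fn": "drive_tool", "kwargs": {"steps": [[[1,0,0.5],0],[[0,0,0],0],[[0,0,0],0]]}}

```text
time: 9.22
tool_pos: [0.5536, -0.0141, 0.1419]
tcp_rot: [0.122, 3.136, -0.0]
wrist_force: [2.8, -2.6, 1.0]
width: 0.525
```

>>> {"fn": "drive_tool", "kwargs": {"steps": [[[0.5,0,1],0],[[0,0,0],0],[[0,0,0],0]]}}

```text
time: 9.47
tool_pos: [0.5536, -0.0141, 0.1413]
tcp_rot: [0.122, 3.136, -0.0]
wrist_force: [4.8, -2.7, 2.8]
width: 0.52
```

>>> {"fn": "drive_tool", "kwargs": {"steps": [[[0,0,1],0],[[0,0,0],0],[[0,0,0],0]]}}

```text
time: 9.72
tool_pos: [0.5539, -0.0141, 0.1406]
tcp_rot: [0.122, 3.135, -0.0]
wrist_force: [3.9, -3.8, 4.4]
width: 0.527
```

```bash
python3 look.py wrist w8 230,350,230,320 6.5
```

```text
9.7667 [ 0.5539 -0.0142  0.1406] [ 4.22 -3.89  4.  ] 0.5265650073732911 -184.45064432006515
```

View pics/w8.png

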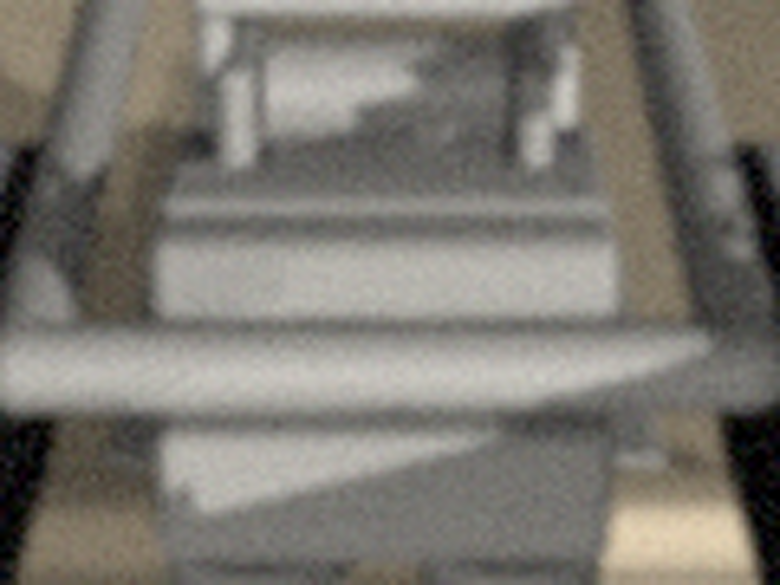

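>>> {"fn": "drive_tool", "kwargs": {"steps": [[[-1,0,0.5],0],[[0,0,0],0],[[0,0,0],0]]}}

```text
time: 10.02
tool_pos: [0.5547, -0.0142, 0.1401]
tcp_rot: [0.122, 3.135, -0.0]
wrist_force: [3.4, -3.9, 4.0]
width: 0.527
```

>>> {"fn": "drive_tool", "kwargs": {"steps": [[[0,0,1],0],[[0,0,0],0],[[0,0,0],0]]}}

```text
time: 10.27
tool_pos: [0.5548, -0.0142, 0.1396]
tcp_rot: [0.122, 3.135, -0.0]
wrist_force: [2.9, -3.1, 6.5]
width: 0.524
```

```bash
python3 look.py wrist w9 230,350,230,320 6.5;python3 look.py scene s9 180,330,150,260 5
```

```text
10.3167 [ 0.5548 -0.0142  0.1396] [ 2.64 -3.55  6.92] 0.522683520265724 -184.44788908580514
10.3667 [ 0.5548 -0.0142  0.1396] [ 3.7  -3.48  6.58] 0.5243659705488294 -184.4485451486209
```

View pics/w9.png

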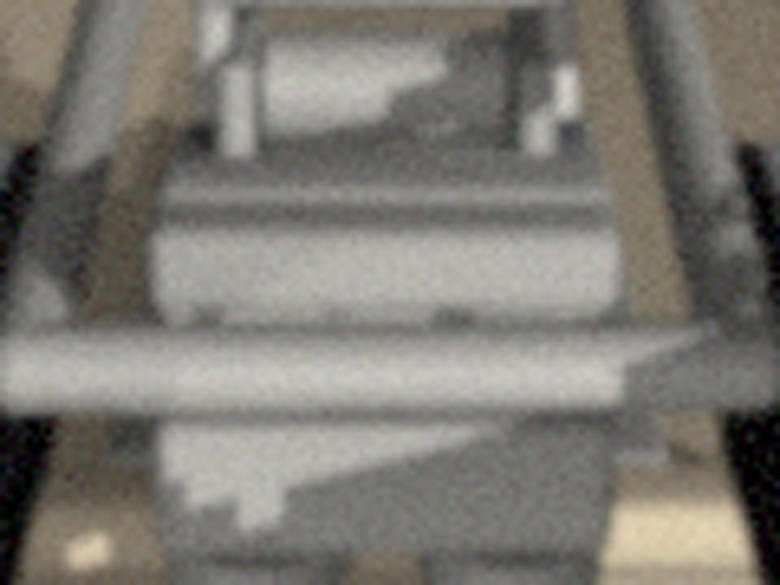

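View pics/s9.png

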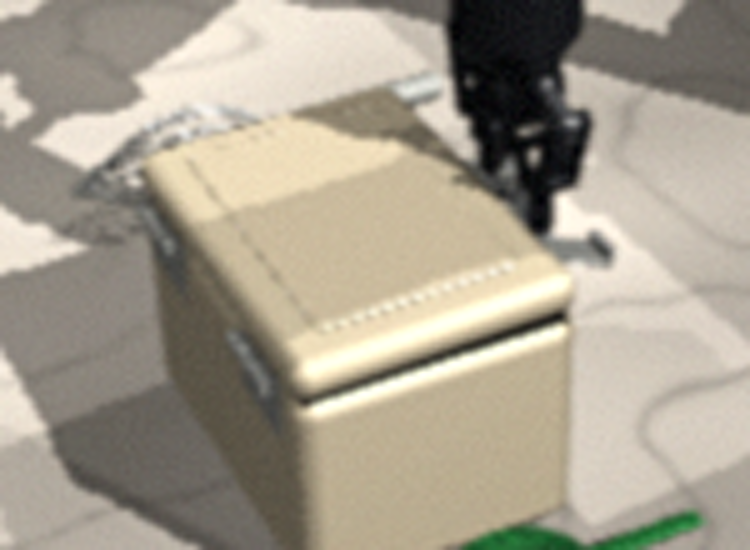

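```bash
python3 - <<'E'
from look import *
for n,(lf,lr,b,rb) in {"w7":(208,292,374,528),"w8":(236,318,371,560),"w9":(222,312,373,555)}.items():
    w=load(n)
    X=lambda r,z: onz(w,288,230+r/6.5,z)[0]*1000
    print(n,'g est',X(lf,.169)+8.5,X(lr,.169)+3.5,X(rb,.169)-12,[ (z,round(X(b,z),1)) for z in (.1645,.1667,.169,.1716)])
E
```

```text
w7 g est 546.8014631760072 546.857612716052 546.1716031462889 [(0.1645, np.float64(550.8)), (0.1667, np.float64(549.6)), (0.169, np.float64(548.4)), (0.1716, np.float64(547.0))]
w8 g est 546.9756312224184 546.8934944744267 546.5502256006052 [(0.1645, np.float64(549.1)), (0.1667, np.float64(547.9)), (0.169, np.float64(546.6)), (0.1716, np.float64(545.2))]
w9 g est 546.5470630877003 546.8825198864611 546.442894192777 [(0.1645, np.float64(549.5)), (0.1667, np.float64(548.3)), (0.169, np.float64(547.1)), (0.1716, np.float64(545.7))]
```

>>> {"fn": "drive_tool", "kwargs": {"steps": [[[0,0,0.5],0],[[0,0,0],0],[[0,0,0],0]]}}

```text
time: 10.62
tool_pos: [0.5548, -0.0142, 0.1395]
tcp_rot: [0.122, 3.135, -0.0]
wrist_force: [2.0, -3.5, 9.2]
width: 0.526
```

>>> {"fn": "drive_tool", "kwargs": {"steps": [[[-1,0,0],0],[[0,0,0],0],[[0,0,0],0]]}}

```text
time: 10.87
tool_pos: [0.5548, -0.0142, 0.1394]
tcp_rot: [0.122, 3.137, -0.0]
wrist_force: [-0.7, -2.6, 12.0]
width: 0.525
```

>>> {"fn": "drive_tool", "kwargs": {"steps": [[[-1,0,0],0],[[0,0,0],0],[[0,0,0],0]]}}

```text
time: 11.12
tool_pos: [0.5549, -0.0143, 0.1392]
tcp_rot: [-0.122, -3.139, 0.0]
wrist_force: [-3.1, -3.7, 12.6]
width: 0.527
```

>>> {"fn": "drive_tool", "kwargs": {"steps": [[[0,0,-1.5],0],[[0,0,0],0]]}}

```text
time: 11.28
tool_pos: [0.5548, -0.0143, 0.1396]
tcp_rot: [-0.122, -3.139, 0.0]
wrist_force: [-0.9, -3.4, 8.8]
width: 0.528
```

```bash
python3 look.py wrist w10 230,350,230,320 6.5
```

```text
11.3333 [ 0.5548 -0.0143  0.1396] [-1.43 -3.    7.04] 0.5244492273988686 175.55731392700503
```

View pics/w10.png

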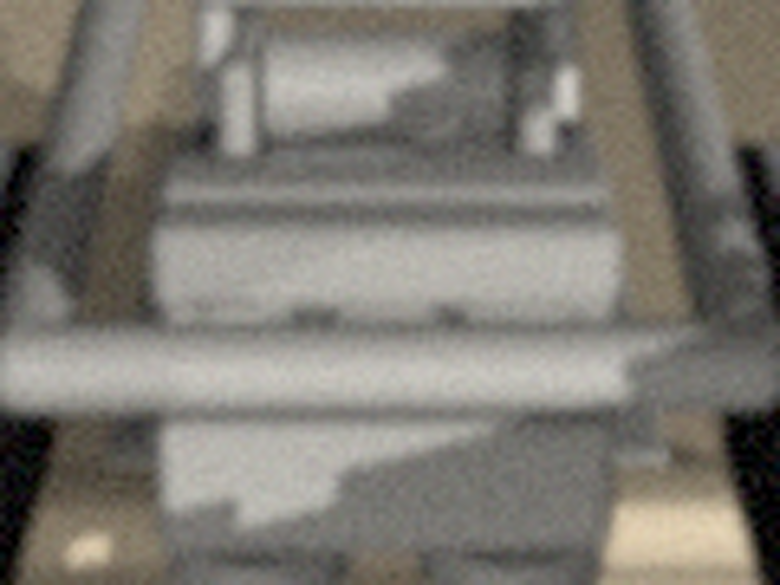

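>>> {"fn": "drive_tool", "kwargs": {"steps": [[[0,0,-1],0],[[0,0,0],0],[[0,0,0],0]]}}

```text
time: 11.58
tool_pos: [0.5548, -0.0143, 0.1398]
tcp_rot: [-0.122, -3.139, 0.0]
wrist_force: [0.7, -3.9, 4.9]
width: 0.525
```

>>> {"fn": "drive_tool", "kwargs": {"steps": [[[-1,0,0],0],[[0,0,0],0],[[0,0,0],0]]}}

```text
time: 11.83
tool_pos: [0.5548, -0.0143, 0.1397]
tcp_rot: [-0.122, -3.136, 0.0]
wrist_force: [-2.6, -2.7, 6.3]
width: 0.531
```

>>> {"fn": "drive_tool", "kwargs": {"steps": [[[-1,0,0],0],[[0,0,0],0],[[0,0,0],0]]}}

```text
time: 12.08
tool_pos: [0.5548, -0.0143, 0.1395]
tcp_rot: [-0.122, -3.134, -0.0]
wrist_force: [-5.1, -3.5, 6.9]
width: 0.527
```

>>> {"fn": "drive_tool", "kwargs": {"steps": [[[2,0,-0.5],0],[[1,0,0],0],[[0,0,0],0],[[0,0,0],0]]}}

```text
time: 12.42
tool_pos: [0.5544, -0.0143, 0.14]
tcp_rot: [0.122, 3.138, -0.0]
wrist_force: [3.0, -4.6, 0.2]
width: 0.526
```

>>> {"fn": "drive_tool", "kwargs": {"steps": [[[1,0,0],0],[[1,0,0],0],[[0,0,0],0],[[0,0,0],0]]}}

```text
time: 12.75
tool_pos: [0.5526, -0.0141, 0.1402]
tcp_rot: [0.122, 3.138, 0.0]
wrist_force: [3.8, -3.4, 0.4]
width: 0.525
```

>>> {"fn": "drive_tool", "kwargs": {"steps": [[[1,0,0.5],0],[[0,0,0],0],[[0,0,0],0]]}}

```text
time: 13.0
tool_pos: [0.5526, -0.0141, 0.1403]
tcp_rot: [0.122, 3.136, -0.0]
wrist_force: [5.2, -3.4, 0.6]
width: 0.529
```

>>> {"fn": "drive_tool", "kwargs": {"steps": [[[1,0,0],0],[[0,0,0],0],[[0,0,0],0]]}}

```text
time: 13.25
tool_pos: [0.5526, -0.014, 0.1404]
tcp_rot: [0.122, 3.133, -0.0]
wrist_force: [8.2, -5.6, -1.0]
width: 0.529
```

```bash
python3 look.py wrist w11 230,350,230,320 6.5
```

```text
13.3 [ 0.5525 -0.014   0.1403] [ 8.68 -3.99 -0.11] 0.527479048068443 -184.4511840673242
```

View pics/w11.png

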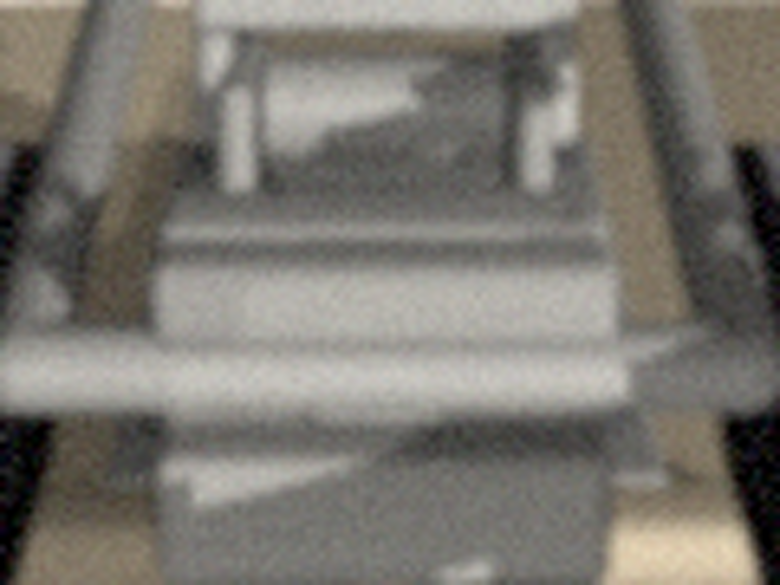

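The bar is now partly hidden behind the lip, with the ridge wall visible behind it. It was stopped by the ridge at TCP x = 0.5548 and by the lip at 0.5525, which matches the 2 mm of play, so it is in the groove. I'll relax the load, seat it and let go.

>>> {"fn": "drive_tool", "kwargs": {"steps": [[[-3,0,0.5],0],[[0,0,0.5],0],[[0,0,0],0],[[0,0,0],0]]}}

```text
time: 13.63
tool_pos: [0.5537, -0.0141, 0.1396]
tcp_rot: [0.122, 3.138, 0.0]
wrist_force: [1.4, -3.6, 5.6]
width: 0.528
```

>>> {"fn": "drive_tool", "kwargs": {"steps": [[[0,0,0],0],[[0,0,0],0],[[0,0,0],0],[[0,0,0],0],[[0,0,0],0],[[0,0,0],0]], "jaw": 1}}

```text
time: 14.13
tool_pos: [0.5525, -0.0138, 0.1383]
tcp_rot: [-0.122, -3.138, -0.0]
wrist_force: [-1.0, 0.3, 0.3]
width: 1.001
```

>>> {"fn": "drive_tool", "kwargs": {"steps": [[[0,0,-20],0],[[0,0,-20],0],[[10,0,-20],0],[[20,0,-20],0],[[20,0,0],0],[[0,0,0],0]]}}

```text
time: 14.63
tool_pos: [0.5013, -0.0099, 0.2202]
tcp_rot: [0.122, 3.139, 0.0]
wrist_force: [-0.6, -0.1, 0.2]
width: 1.002
```

```bash
python3 look.py wrist w12 240,340,170,345 4.5
```

```text
14.6833 [ 0.5023 -0.01    0.2194] [ 0.81  0.11 -0.18] 1.0024615262487846 -184.44335380193314
```

View pics/w12_full.png

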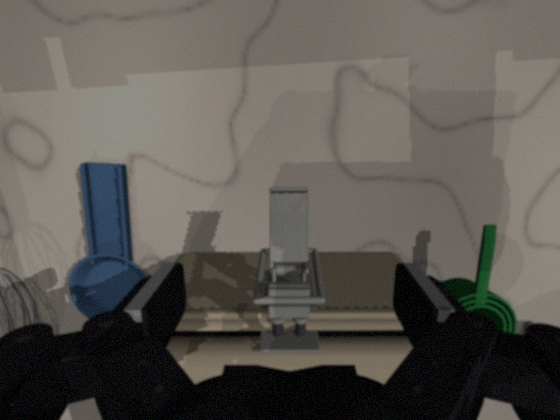

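View pics/w12.png

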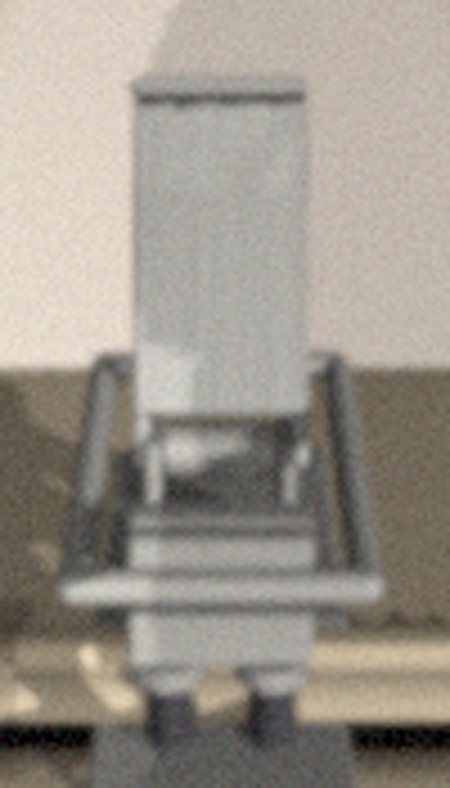

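```bash
python3 - <<'E'
from look import *
w=load("w12")
for th in (1.0,1.1,1.2,1.3,1.4,1.5,1.6):
    s,c=np.sin(th),np.cos(th); o=[]
    for r,n in ((62,15.5),(62,7.5),(6,7.5),(59,7.5)):
        p=[.553-(r*s+n*c)/1e3,-.0115,.112+(-r*c+n*s)/1e3]; o.append(proj(w,p)[1].round(1))
    print(th,o)
print("obs tip top",170+78/4.5,"lip/plate line",170+98/4.5,"root",170+415/4.5)
print([proj(w,[.5467,-.0135,z]) for z in (.1666,.1716)],'bar obs',240+222/4.5,170+588/4.5)
E
```

```text
1.0 [np.float64(188.9), np.float64(192.3), np.float64(260.9), np.float64(195.7)]
1.1 [np.float64(188.4), np.float64(190.9), np.float64(261.8), np.float64(194.6)]
1.2 [np.float64(188.7), np.float64(190.3), np.float64(262.8), np.float64(194.1)]
1.3 [np.float64(190.0), np.float64(190.5), np.float64(263.8), np.float64(194.4)]
1.4 [np.float64(192.1), np.float64(191.5), np.float64(265.0), np.float64(195.5)]
1.5 [np.float64(195.2), np.float64(193.4), np.float64(266.2), np.float64(197.5)]
1.6 [np.float64(199.4), np.float64(196.3), np.float64(267.4), np.float64(200.3)]
obs tip top 187.33333333333334 lip/plate line 191.77777777777777 root 262.22222222222223
[array([288.48765888, 299.23311791]), array([288.4855824 , 303.47177914])] bar obs 289.3333333333333 300.66666666666663
```

```bash
python3 - <<'E'
from look import *
w=bot.camera_info("scene"); s=bot.read_state(); print(proj(w,s['tool_pos'])); t=bot.camera_info("top"); print(proj(t,s['tool_pos']))
look("scene","s12",(215,315,110,200),7,2.5)
look("top","t12",(240,380,200,330),5,2.5)
E
```

```text
[298.84248578 165.49938461]
[309.57608832 261.51778776]
14.7333 [ 0.5029 -0.0101  0.2189] [ 0.25  0.38 -0.02] 1.0017503947717263 -184.44386340255275
14.7833 [ 0.5032 -0.0101  0.2185] [ 0.51 -0.14 -0.31] 0.9963826376397963 -184.44541057806015
```

View pics/s12.png

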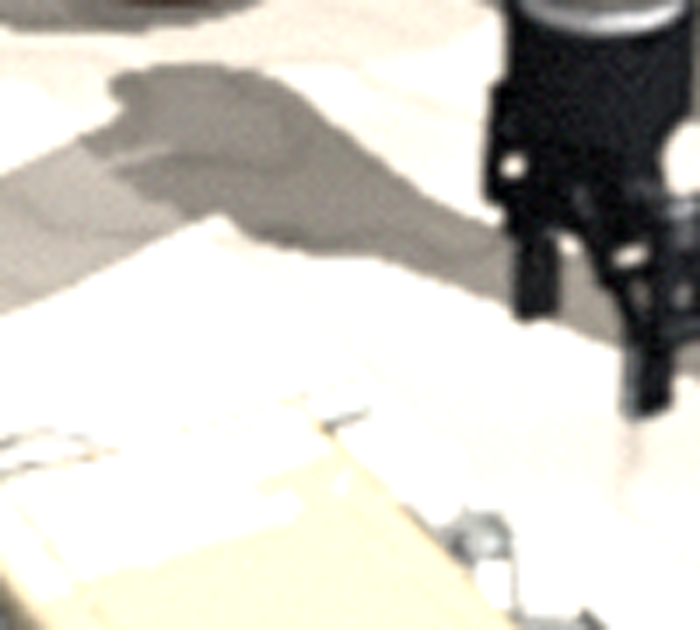

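View pics/t12.png

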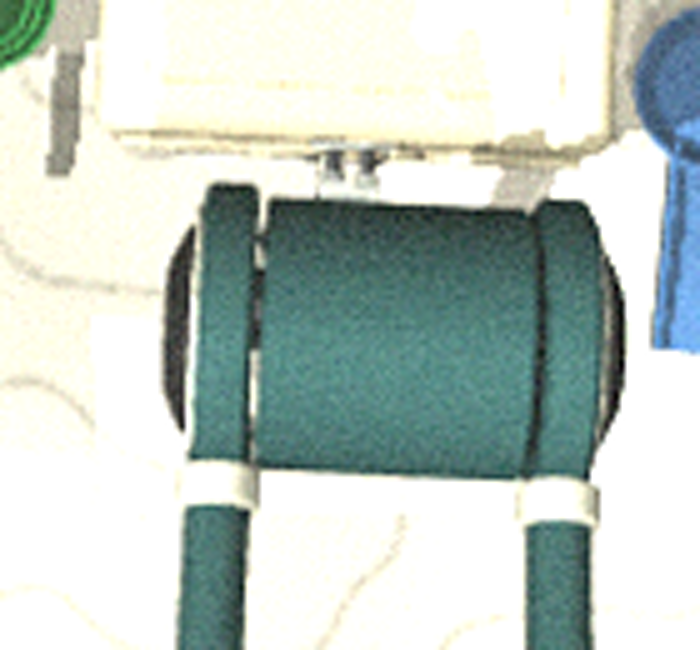

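```bash
python3 - <<'E'
from look import *
w=bot.camera_info("scene"); s=bot.read_state(); M=R.from_rotvec(s['tcp_rot'])
im=cv2.imread("pics/s12_full.png")[100:200,225:345]; im=cv2.resize(cv2.convertScaleAbs(im,alpha=2.0,beta=30),None,fx=6.5,fy=6,interpolation=cv2.INTER_CUBIC)
for z in range(-13,-100,-10):
  for y,c in ((57,(0,0,255)),(-57,(0,0,255)),(70,(0,255,0)),(-70,(0,255,0)),(42.5,(255,0,0)),(-42.5,(255,0,0))):
    p=proj(w,s['tool_pos']+M.apply([0,y/1e3,z/1e3])); cv2.circle(im,(int((p[0]-225)*6.5),int((p[1]-100)*6)),2,c,-1)
cv2.imwrite("pics/s12z.png",im)
E
```

```text
(no output)
```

View pics/s12z.png

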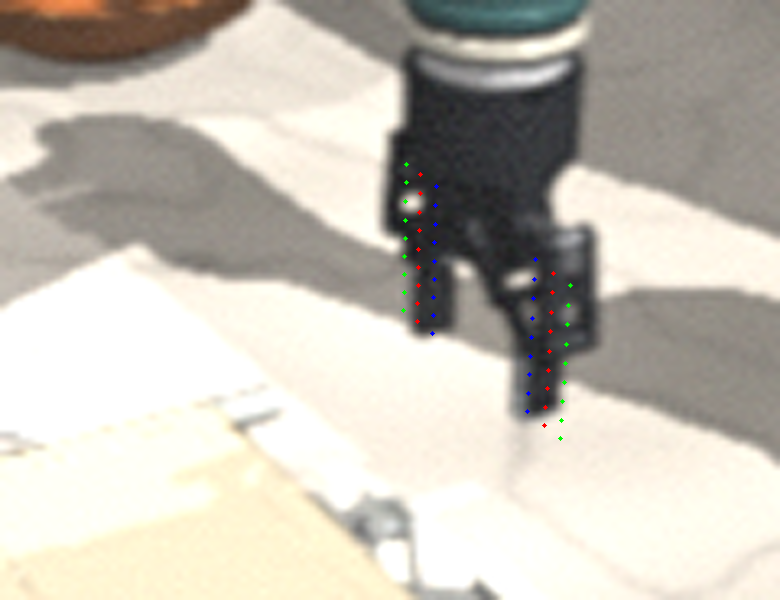

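The picture shows the bar at (289,301) lying between the keeper's lip and ridge. The lever has dropped to about 1.15 rad, with its tip at row 190. For pressing I'll twist the tool 45° so the corner of one open finger leads. That keeps the knuckles and body clear of the keeper.

>>> {"fn": "drive_tool", "kwargs": {"steps": [[[28.6,-18.5,0],0],[[28.6,-18.5,0],6.4],[[0,0,0],6.4],[[0,0,0],6.4],[[0,0,0],6.4],[[0,0,0],6.4],[[0,0,0],6.4],[[0,0,0],6.4]]}}

```text
time: 15.45
tool_pos: [0.4437, -0.0428, 0.2179]
tcp_rot: [-1.317, -2.851, 0.0]
wrist_force: [-0.1, 0.4, -0.1]
width: 0.998
```

>>> {"fn": "drive_tool", "kwargs": {"steps": [[[0,0,30],0],[[0,0,30],0],[[0,0,30],0],[[0,0,20],0],[[0,0,0],0]]}}

```text
time: 15.87
tool_pos: [0.4392, -0.042, 0.1032]
tcp_rot: [-1.305, -2.846, 0.005]
wrist_force: [-0.8, 0.2, 0.3]
width: 1.0
```

```bash
cat > fc.py <<'E'
from look import *
def fc():
    s=bot.read_state(); M=R.from_rotvec(s['tcp_rot']); E=s['tool_pos']+M.apply([-.011,.057,-.013]); print('E',E.round(4),'TCP',s['tool_pos'].round(4)); return E
if __name__=="__main__": fc(); print(bot.read_state()['wrist_force'])
E
python3 fc.py; python3 look.py wrist w13; python3 look.py scene s13 200,340,110,215 5.5
```

```text
E [ 0.4897 -0.0132  0.1157] TCP [ 0.4392 -0.042   0.1032]
[-0.80285838  0.15411635  0.26711528]
15.9167 [ 0.4409 -0.0423  0.1057] [-0.64  0.27  1.19] 1.003519100506128 130.74640088923852
15.9667 [ 0.4428 -0.0426  0.1078] [0.68 0.91 0.29] 0.9976760792691584 130.74910553910388
```

View pics/w13.png

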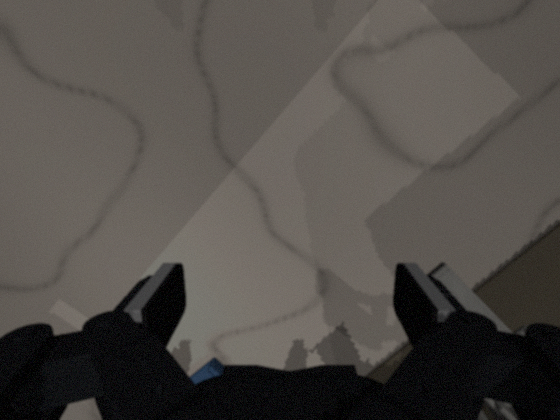

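View pics/s13.png

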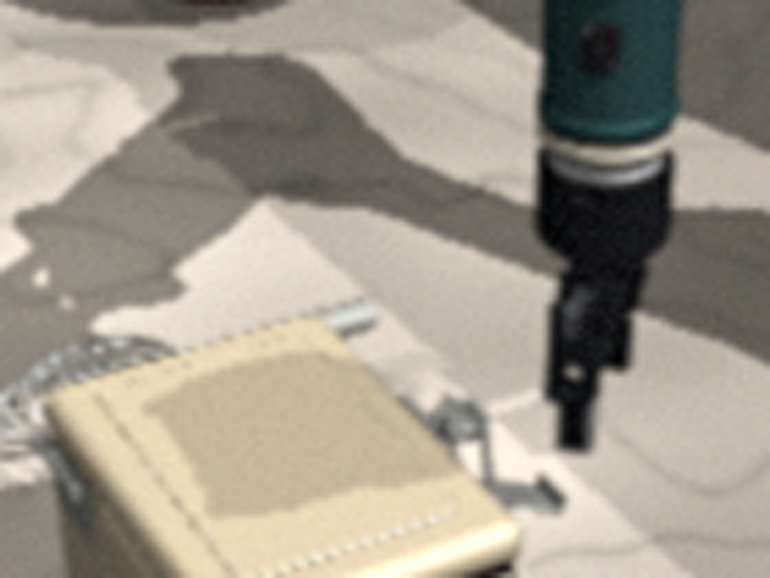

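```bash
python3 - <<'E'
from fc import *
E=fc(); c=bot.camera_info("scene"); p=proj(c,E); print('E px crop',(p-[200,110])*5.5)
X=np.array([.997,-.077,0]);Y=np.array([.077,.997,0])
P=np.array([.553,-.0142,.112])
for th in (1.0,1.1,1.2,1.3,1.4):
    s,co=np.sin(th),np.cos(th)
    o=[]
    for r,n,y in ((62,15.5,15),(62,15.5,-15),(62,7.5,15),(6,7.5,15)):
        q=P+X*(-(r*s+n*co))/1e3+Y*y/1e3+np.array([0,0,(-r*co+n*s)/1e3]); o.append(((proj(c,q)-[200,110])*5.5).round())
    print(th,*o)
E
```

```text
E [ 0.4932 -0.0137  0.1206] TCP [ 0.4428 -0.0426  0.1078]
E px crop [547.79699158 450.27508597]
1.0 [564. 509.] [538. 482.] [557. 521.] [485. 500.]
1.1 [568. 500.] [541. 473.] [562. 512.] [485. 499.]
1.2 [570. 490.] [543. 463.] [565. 502.] [484. 498.]
1.3 [571. 481.] [544. 454.] [567. 493.] [483. 497.]
1.4 [571. 471.] [544. 445.] [568. 483.] [482. 496.]
```

>>> {"fn": "drive_tool", "kwargs": {"steps": [[[-2,2,8],0],[[0,0,7],0],[[0,0,0],0],[[0,0,0],0]]}}

```text
time: 16.3
tool_pos: [0.4463, -0.0429, 0.094]
tcp_rot: [1.309, 2.856, 0.0]
wrist_force: [-0.3, 0.5, 0.9]
width: 0.998
```

>>> {"fn": "drive_tool", "kwargs": {"steps": [[[0,0,3],0],[[0,0,3],0],[[0,0,0],0]]}}

```text
time: 16.55
tool_pos: [0.4458, -0.0428, 0.0876]
tcp_rot: [-1.309, -2.856, 0.0]
wrist_force: [0.3, 0.5, -1.1]
width: 0.999
```

```bash
python3 fc.py
```

```text
E [ 0.4961 -0.014   0.1005] TCP [ 0.4458 -0.0428  0.0876]
[ 0.31245356  0.52947577 -1.06032453]
```

>>> {"fn": "drive_tool", "kwargs": {"steps": [[[0,0,2],0],[[0,0,2],0],[[0,0,0],0]]}}

```text
time: 16.8
tool_pos: [0.4458, -0.0428, 0.0835]
tcp_rot: [-1.309, -2.856, 0.0]
wrist_force: [-0.4, 0.3, 0.1]
width: 1.002
```

>>> {"fn": "drive_tool", "kwargs": {"steps": [[[-0.7,0.7,3],0],[[-0.7,0.7,3],0],[[0,0,0],0]]}}

```text
time: 17.05
tool_pos: [0.4477, -0.0429, 0.0772]
tcp_rot: [-1.309, -2.855, 0.0]
wrist_force: [-0.8, 0.4, 1.4]
width: 0.999
```

```bash
python3 fc.py;  python3 look.py scene s14 240,320,160,220 9
```

```text
E [ 0.4981 -0.0141  0.0901] TCP [ 0.4477 -0.0429  0.0772]
[-0.78162281  0.36746085  1.43777631]
17.1 [ 0.4477 -0.043   0.0774] [-1.38  0.32  1.37] 1.0019843656550813 130.75327491173462
```

View pics/s14.png

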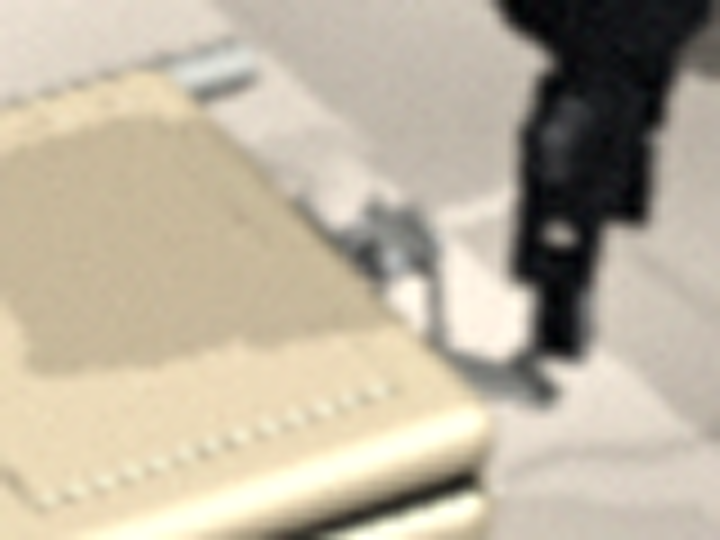

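>>> {"fn": "drive_tool", "kwargs": {"steps": [[[-0.4,0.4,2.5],0],[[-0.4,0.4,2.5],0],[[-0.4,0.4,2.5],0],[[0,0,0],0]]}}

```text
time: 17.43
tool_pos: [0.4499, -0.0431, 0.07]
tcp_rot: [1.309, 2.856, 0.0]
wrist_force: [-1.6, 0.7, 2.1]
width: 1.0
```

>>> {"fn": "drive_tool", "kwargs": {"steps": [[[-0.7,0.7,2.5],0],[[-0.7,0.7,2.5],0],[[-0.7,0.7,2.5],0],[[0,0,0],0]]}}

```text
time: 17.77
tool_pos: [0.452, -0.0432, 0.062]
tcp_rot: [-1.308, -2.855, 0.001]
wrist_force: [-2.6, 0.2, 2.6]
width: 0.997
```

```bash
python3 fc.py;  python3 look.py scene s15 240,320,160,220 9
```

```text
E [ 0.5024 -0.0144  0.0749] TCP [ 0.452  -0.0432  0.062 ]
[-2.56039677  0.17515624  2.62403816]
17.8167 [ 0.452  -0.0433  0.0622] [-3.06 -0.16  2.88] 1.0018094990193402 130.75604530771633
```

View pics/s15.png

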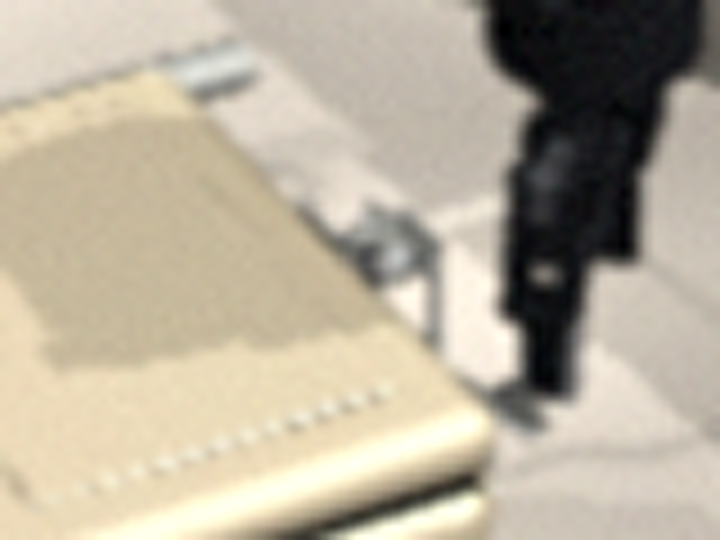

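>>> {"fn": "drive_tool", "kwargs": {"steps": [[[-0.5,0.5,3],0],[[-0.5,0.5,3],0],[[-0.7,0.7,3],0],[[-0.7,0.7,3],0],[[0,0,0],0]]}}

```text
time: 18.23
tool_pos: [0.4555, -0.0435, 0.0499]
tcp_rot: [-1.308, -2.855, 0.001]
wrist_force: [-1.9, 0.2, 2.8]
width: 0.996
```

>>> {"fn": "drive_tool", "kwargs": {"steps": [[[-1.8,1.8,2],0],[[-1.8,1.8,2],0],[[-1.8,1.8,2],0],[[0,0,0],0]]}}

```text
time: 18.57
tool_pos: [0.4622, -0.044, 0.0434]
tcp_rot: [-1.307, -2.853, 0.002]
wrist_force: [-4.6, 0.3, -1.2]
width: 0.997
```

```bash
python3 fc.py;  python3 look.py scene s16 240,320,160,220 9
```

```text
E [ 0.5126 -0.0151  0.0562] TCP [ 0.4622 -0.044   0.0434]
[-4.59455407  0.33178769 -1.19447354]
18.6167 [ 0.4622 -0.044   0.0435] [-4.6  -0.34 -1.27] 0.9996100139486443 130.76833645470748
```

View pics/s16.png

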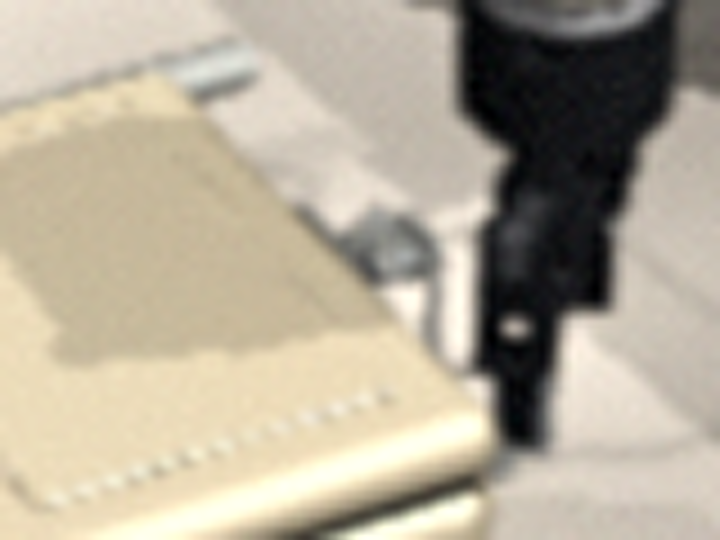

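The contact has moved onto the finger's back edge and the push is now horizontal. I'll continue inwards.

>>> {"fn": "drive_tool", "kwargs": {"steps": [[[-1.8,1.8,1.5],0],[[-1.8,1.8,1.5],0],[[-1.8,1.8,1],0],[[0,0,0],0]]}}

```text
time: 18.95
tool_pos: [0.47, -0.0446, 0.0397]
tcp_rot: [-1.308, -2.854, 0.002]
wrist_force: [-3.8, -0.3, -1.2]
width: 0.998
```

>>> {"fn": "drive_tool", "kwargs": {"steps": [[[-1.8,1.8,1],0],[[-1.8,1.8,1],0],[[0,0,0],0]]}}

```text
time: 19.2
tool_pos: [0.4772, -0.0452, 0.0388]
tcp_rot: [1.309, 2.855, 0.001]
wrist_force: [-3.6, -0.3, -1.7]
width: 0.999
```

>>> {"fn": "drive_tool", "kwargs": {"steps": [[[-1.5,1.5,0],0],[[-1.5,1.5,0],0],[[0,0,0],0]]}}

```text
time: 19.45
tool_pos: [0.4806, -0.0454, 0.0389]
tcp_rot: [-1.308, -2.856, 0.0]
wrist_force: [-5.2, -0.6, -0.5]
width: 0.998
```

```bash
python3 fc.py;  python3 look.py scene s17 240,320,160,220 9
```

```text
E [ 0.5309 -0.0165  0.0518] TCP [ 0.4806 -0.0454  0.0389]
[-5.20330589 -0.60359064 -0.48175933]
19.5 [ 0.4806 -0.0454  0.0389] [-5.53  0.65 -0.6 ] 1.0026504368730218 130.77471371015156
```

View pics/s17.png

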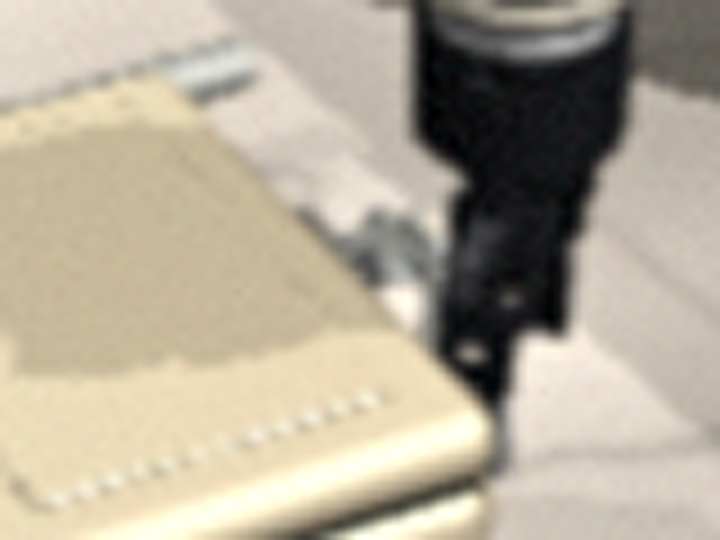

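>>> {"fn": "drive_tool", "kwargs": {"steps": [[[-1.5,1.5,0],0],[[-1.5,1.5,0],0],[[0,0,0],0]]}}

```text
time: 19.75
tool_pos: [0.4819, -0.0454, 0.0375]
tcp_rot: [-1.305, -2.852, 0.003]
wrist_force: [-8.9, 0.7, -3.0]
width: 0.998
```

>>> {"fn": "drive_tool", "kwargs": {"steps": [[[-1,1,0],0],[[-1,1,0],0],[[0,0,0],0]]}}

```text
time: 20.0
tool_pos: [0.4819, -0.0452, 0.0366]
tcp_rot: [-1.302, -2.847, 0.006]
wrist_force: [-13.8, 1.5, 0.0]
width: 0.999
```

```bash
python3 fc.py
```

```text
E [ 0.5324 -0.0163  0.049 ] TCP [ 0.4819 -0.0452  0.0366]
[-13.75008149   1.49875018   0.04190501]
```

The finger has met a firm stop at 14 N. I'll back away and check whether the lever is home.

>>> {"fn": "drive_tool", "kwargs": {"steps": [[[10,-10,0],0],[[28,-28,0],0],[[28,-28,-10],0],[[0,0,-40],0],[[0,0,-40],0],[[0,0,-40],0],[[0,0,-40],0],[[0,0,0],0]]}}

```text
time: 20.67
tool_pos: [0.4021, -0.0401, 0.2197]
tcp_rot: [1.301, 2.837, 0.01]
wrist_force: [1.2, -0.2, 0.8]
width: 0.997
```

>>> {"fn": "drive_tool", "kwargs": {"steps": [[[0,0,0],-6.4],[[0,0,0],-6.4],[[0,0,0],-6.4],[[0,0,0],-6.4],[[0,0,0],-6.4],[[0,0,0],-6.4],[[0,0,0],-6.4],[[0,0,0],0]]}}

```text
time: 21.33
tool_pos: [0.3965, -0.0392, 0.2101]
tcp_rot: [0.118, 3.135, -0.0]
wrist_force: [0.1, 0.7, 0.1]
width: 1.001
```

```bash
python3 look.py wrist w18; python3 look.py top t18 230,400,145,275 4.6; python3 look.py scene s18 200,320,150,240 6.5
```

```text
21.3833 [ 0.3962 -0.0392  0.2099] [ 0.24 -0.85  0.05] 0.9971748255443775 -184.58654851499622
21.4333 [ 0.3959 -0.0392  0.2097] [ 0.16 -0.09  0.21] 0.9978058292852211 -184.63824560305332
21.4833 [ 0.3956 -0.0392  0.2095] [-0.84 -0.37  0.15] 0.9992947348054975 -184.62190514222166
```

View pics/w18.png

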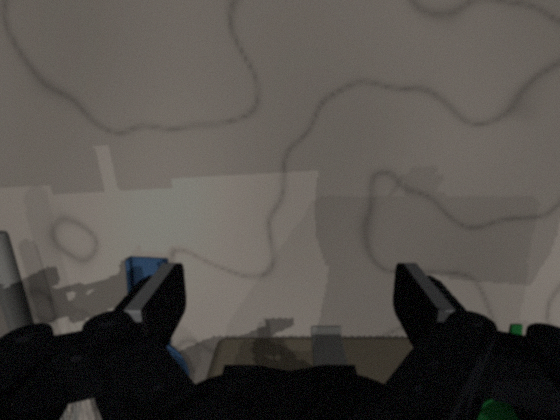

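View pics/t18.png

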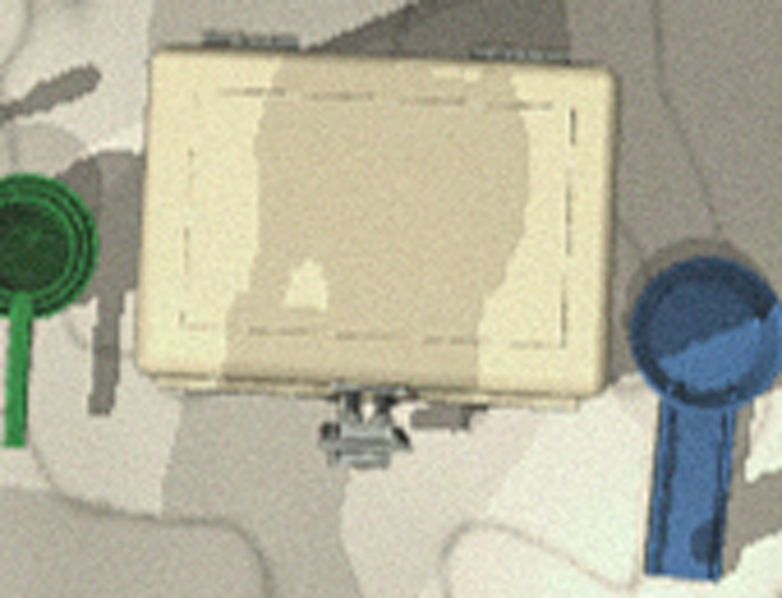

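View pics/s18.png

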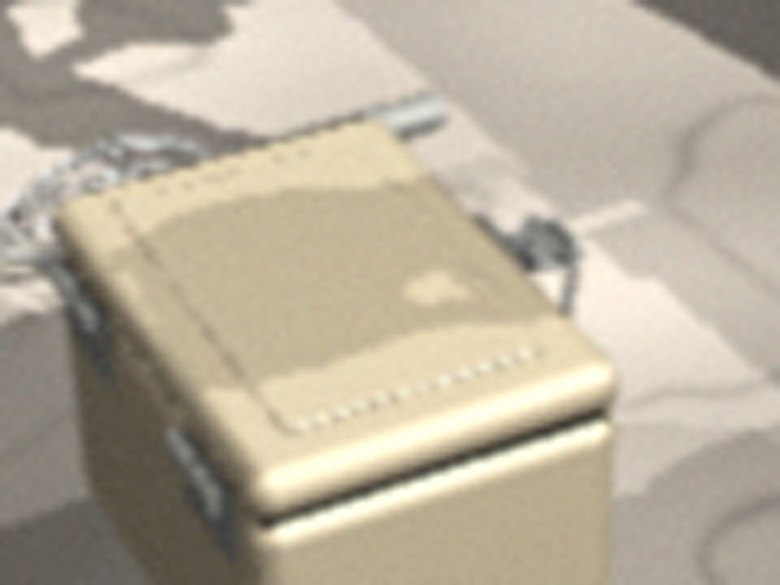

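>>> {"fn": "drive_tool", "kwargs": {"steps": [[[-20,8,-25],0],[[-20,8,-25],0],[[-20,8,-25],0],[[0,0,0],0],[[0,0,0],0]]}}

```text
time: 21.9
tool_pos: [0.4583, -0.0196, 0.2857]
tcp_rot: [0.123, 3.135, -0.0]
wrist_force: [0.5, 0.2, -0.5]
width: 1.0
```

```bash
python3 look.py wrist w19 240,350,210,350 4.2; python3 - <<'E'
import cv2,numpy as np
a=[cv2.resize(cv2.convertScaleAbs(cv2.imread(f"pics/{n}_full.png")[185:240,235:300],alpha=1.7),None,fx=6,fy=8,interpolation=cv2.INTER_CUBIC) for n in ("s12","s18")]
cv2.imwrite("pics/cmp.png",np.hstack(a))
E
```

```text
21.95 [ 0.4566 -0.0197  0.284 ] [-0.76 -0.33 -0.53] 0.9968877649031113 -184.5021822282403
```

View pics/w19.png

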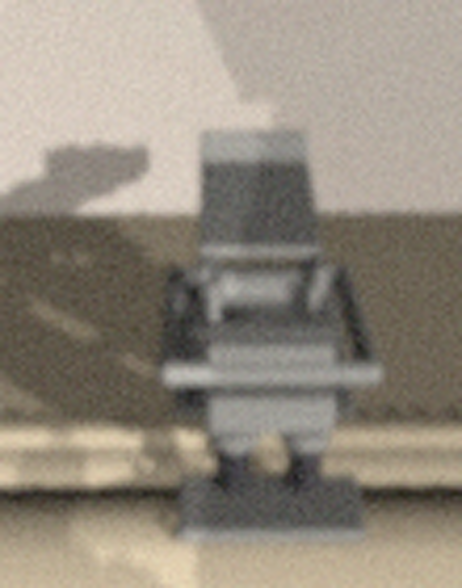

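View pics/cmp.png

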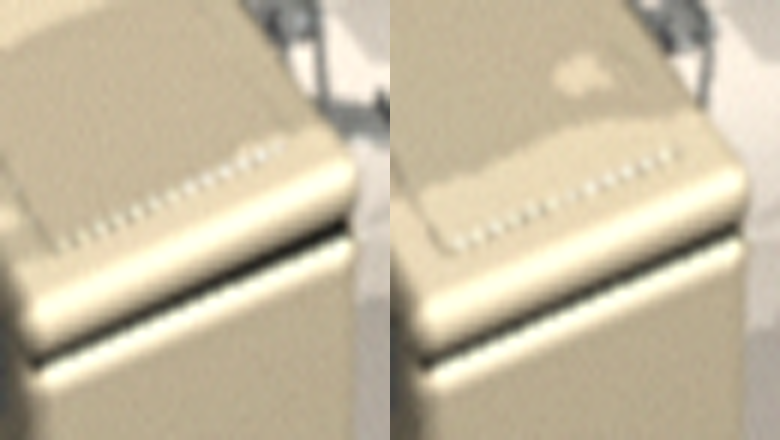

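```bash
python3 - <<'E'
from look import *
w=load("w19"); t=load("t18"); w18=load("w18"); s=load("s18")
X=np.array([.997,-.077,0]);Y=np.array([.077,.997,0]); P=np.array([.553,-.0142,.112])
for th in (0,.05,.1,.15,.2,.3,.4):
    sn,co=np.sin(th),np.cos(th); q=lambda r,n,y=0:P+X*(-(r*sn+n*co))/1e3+Y*y/1e3+np.array([0,0,(-r*co+n*sn)/1e3])
    print(th,'w19 rows tip(15.5) tip(12.5) in(59,15.5) root',[proj(w,q(r,n))[1].round(1) for r,n in((62,15.5),(62,12.5),(59,15.5),(59,7.5),(6,7.5))],'w18',proj(w18,q(62,15.5))[1].round(1),proj(w18,q(59,15.5))[1].round(1),'top',proj(t,q(62,15.5))[1].round(1))
print('obs',210+130/4.2,210+160/4.2,210+250/4.2,'top',145+467/4.6)
print('bar',proj(w,[.5467,-.0135,.1625]),'obs',240+272/4.2,210+374/4.2)
E
```

```text
0 w19 rows tip(15.5) tip(12.5) in(59,15.5) root [np.float64(241.8), np.float64(244.3), np.float64(242.8), np.float64(249.3), np.float64(269.6)] w18 326.2 328.0 top 246.0
0.05 w19 rows tip(15.5) tip(12.5) in(59,15.5) root [np.float64(239.6), np.float64(242.0), np.float64(240.7), np.float64(247.1), np.float64(269.5)] w18 324.0 326.0 top 247.2
0.1 w19 rows tip(15.5) tip(12.5) in(59,15.5) root [np.float64(237.4), np.float64(239.8), np.float64(238.6), np.float64(244.9), np.float64(269.4)] w18 322.0 324.0 top 248.4
0.15 w19 rows tip(15.5) tip(12.5) in(59,15.5) root [np.float64(235.3), np.float64(237.6), np.float64(236.6), np.float64(242.8), np.float64(269.4)] w18 320.0 322.2 top 249.6
0.2 w19 rows tip(15.5) tip(12.5) in(59,15.5) root [np.float64(233.3), np.float64(235.6), np.float64(234.7), np.float64(240.7), np.float64(269.3)] w18 318.1 320.4 top 250.7
0.3 w19 rows tip(15.5) tip(12.5) in(59,15.5) root [np.float64(229.5), np.float64(231.7), np.float64(231.1), np.float64(236.8), np.float64(269.4)] w18 314.8 317.4 top 252.9
0.4 w19 rows tip(15.5) tip(12.5) in(59,15.5) root [np.float64(226.1), np.float64(228.1), np.float64(227.9), np.float64(233.2), np.float64(269.5)] w18 312.1 314.8 top 255.0
obs 240.95238095238096 248.0952380952381 269.5238095238095 top 246.5217391304348
bar [304.00855031 300.12515563] obs 304.76190476190476 299.04761904761904
```

```bash
python3 - <<'E'
from workcell import bot
print(bot.read_state()['time']); print(bot.finish_job())
E
```

```text
21.95
the job is handed in; nothing more can be done
None
```

The latch is hooked and the lever is home, and I handed the job in at 22 s with the gripper open and clear of the latch.

**What I did**
- **Hooking:** I gripped the loop by its legs, carried the bar over the keeper, and lowered it by touch. The ridge stopped it on one side and the lip on the other, and it rested firmly on the groove floor.
- **Closing:** I let go of the loop, then pressed the lever down its arc with the outside corner of one open finger. It reached a firm stop at about 14 N.

**Last checks**
- **Lever:** with nothing touching it, the lever's position matches 0 to 0.03 rad in the top view and two wrist views.
- **Bar:** its row in the last wrist picture is within about 1 pixel of where a bar in the groove should appear.
- **Lid:** the dark gap at the lid's front edge is visibly smaller than before. I did not measure the lid angle itself.
- **Bystanders:** the measuring cups and spoon rest look unmoved in the before and after top views. I didn't compare the whisk and dough hook before and after, but the arm never worked near them.

**One failed check:** while I was feeling for the groove floor, the upward wrist-force reading peaked at 12.6 N (about 12.9 N with the inward push) for about a quarter second, and I backed off at once. That reading includes a few newtons of pin and grip friction. The force on the keeper itself was therefore probably under the 12 N limit, but I can't confirm it.

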